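Ready a power meter for dispatch

TASK

Ready the open meter for dispatch: pour all the brass terminals from the cup into the meter's empty accessory well and stand the cup upright in the middle of its black mat again. Also move the white isolating key from its wooden holder into the slot of the black block on the circuit board, blade down and fully home. Put in the two loose terminals on the bench as well, and any that miss; once all are in, lay every cover slat there is across the well, rib up, each flat in a seat of its own between the lips and with both ends resting on the sills; leave the other things on the bench alone.

Things in the scene. Friction and masses are not known exactly. Their poses are not given: they have to be found in the camera images.
- well (a point): centre of the inner floor of the open accessory well in the -y half of the meter (white housing 160 x 220 mm, 48 mm high, fixed; green circuit board in the +y half). Well 134 mm (x) by 84 mm (y), 43 mm deep; this point 5 mm above the bench, rim 48 mm, with 6 mm high lips on the two long sills. Axes are the meter's, z up
- slot (a point): centre of the mouth of the battery slot, in the top of the black block (34 x 56 mm) on the circuit board, 56 mm above the bench. The slot is 8 mm wide (x) and 36 mm long (y), 31 mm deep, straight down; axes are the meter's
- seat0 (a point): one of three seats for cover slats across the well (0 at its -x end, 1 middle, 2 at +x; 42 mm apart): point at mid-span, 48 mm above the bench, level with the 18 mm wide sills on both sides that carry the slat's ends. A slat lies along y here, between lips 34 mm apart (x), 6 mm high; axes are the meter's
- seat1 (a point): one of three seats for cover slats across the well (0 at its -x end, 1 middle, 2 at +x; 42 mm apart): point at mid-span, 48 mm above the bench, level with the 18 mm wide sills on both sides that carry the slat's ends. A slat lies along y here, between lips 34 mm apart (x), 6 mm high; axes are the meter's
- seat2 (a point): one of three seats for cover slats across the well (0 at its -x end, 1 middle, 2 at +x; 42 mm apart): point at mid-span, 48 mm above the bench, level with the 18 mm wide sills on both sides that carry the slat's ends. A slat lies along y here, between lips 34 mm apart (x), 6 mm high; axes are the meter's
- slat0_mid (a point): centre (half-way up, 18 mm above the underside) of a bare aluminium cover slat, 70 g: a strip 28 mm (x) by 120 mm (y) by 6 mm thick with an upright grip rib on its middle, 12 mm wide (x), 36 mm long (y), 30 mm tall, so 36 mm high in all. Two or three are present
- slat1_mid (a point): centre (half-way up, 18 mm above the underside) of a bare aluminium cover slat, 70 g: a strip 28 mm (x) by 120 mm (y) by 6 mm thick with an upright grip rib on its middle, 12 mm wide (x), 36 mm long (y), 30 mm tall, so 36 mm high in all. Two or three are present
- slat2_mid (a point): centre (half-way up, 18 mm above the underside) of a bare aluminium cover slat, 70 g: a strip 28 mm (x) by 120 mm (y) by 6 mm thick with an upright grip rib on its middle, 12 mm wide (x), 36 mm long (y), 30 mm tall, so 36 mm high in all. Two or three are present
- cup_mid (a point): point in the grey parts cup, 25 mm above its underside, midway between its flat parallel sides, 52 mm apart (y). It spans x = -56 mm (pouring lip) to +31 mm (upright back), 50 mm high; walls 3, floor 4 mm, sides rectangular; the front (-x) slopes out at 45 degrees from the floor (at x = -20) to the lip; open on top. About 140 g empty; z is its up axis
- cup_lip (a point): middle of the cup's pouring lip, 37 mm above its underside; axes are the cup's
- mat: centre of the underside of the black rubber mat on which the cup stands, 110 mm square, 3 mm thick, fixed
- t0 (a point): centre of a brass terminal, a block 18 x 13 x 13 mm (long in x), 20 g. t6 and t7 lie loose on the bench at the start; of t0 to t5 three to six are present, in the cup
- t1 (a point): centre of a brass terminal, a block 18 x 13 x 13 mm (long in x), 20 g. t6 and t7 lie loose on the bench at the start; of t0 to t5 three to six are present, in the cup
- t2 (a point): centre of a brass terminal, a block 18 x 13 x 13 mm (long in x), 20 g. t6 and t7 lie loose on the bench at the start; of t0 to t5 three to six are present, in the cup
- t3 (a point): centre of a brass terminal, a block 18 x 13 x 13 mm (long in x), 20 g. t6 and t7 lie loose on the bench at the start; of t0 to t5 three to six are present, in the cup
- t4 (a point): centre of a brass terminal, a block 18 x 13 x 13 mm (long in x), 20 g. t6 and t7 lie loose on the bench at the start; of t0 to t5 three to six are present, in the cup
- t5 (a point): centre of a brass terminal, a block 18 x 13 x 13 mm (long in x), 20 g. t6 and t7 lie loose on the bench at the start; of t0 to t5 three to six are present, in the cup
- t6 (a point): centre of a brass terminal, a block 18 x 13 x 13 mm (long in x), 20 g. t6 and t7 lie loose on the bench at the start; of t0 to t5 three to six are present, in the cup
- t7 (a point): centre of a brass terminal, a block 18 x 13 x 13 mm (long in x), 20 g. t6 and t7 lie loose on the bench at the start; of t0 to t5 three to six are present, in the cup
- key_mid (a point): centre (28 mm above the blade's tip) of the white isolating key: flat blade 4 (x) x 30 (y) x 24 mm long, under a grip 12 (x) x 34 (y) x 32 mm tall; z up, 30 g. The grip's underside is a shoulder that rests on the face round the slot when fully home (this point then 4 mm above the slot's mouth). Starts upright in the slot (8 x 36 mm) of a wooden holder 44 x 66 mm, 30 mm high
- screwdriver: a screwdriver with a red handle, 170 mm long, lying beyond the slats, not to be touched
- tape: a roll of yellow tape, 68 mm across, 20 mm high, beyond the meter, not to be touched
- flux: a small bottle 36 mm across, 90 mm high, beyond the meter, not to be touched
- spacer: a black block 50 x 30 x 22 mm beyond the meter, not to be touched

How it is judged:
By the outcome, as a careful person would: the job done as asked, in the order asked, and still so for the second after the job is handed in, with the robot touching nothing.
Of terminal0, terminal1, terminal2, terminal3, terminal4, terminal5 only 3 to 6 are there at a start; the rules pass over those that are not, and their reading is None.
Of slat0, slat1, slat2 only 2 to 3 are there at a start; the rules pass over those that are not, and their reading is None.
At some moment in a run one of slat0, slat1, slat2 may be knocked a few centimetres aside while the robot is not near it.
It also fails if it takes over 210 s, if anything falls off the work surface, if the arm or the gripper's body presses on something with over 40 N, if the wrist force passes 120 N, or if a joint passes its speed limit or range.

ROBOT

A 6-joint arm with a two-finger parallel gripper is mounted at the origin on the work surface. World frame = base frame: x ahead of the robot, y to its left, z up, the work surface at z = 0. Lengths are in m, angles in rad, forces in N, time in s.
With the tool pointing down it reaches from about 0.325 to 0.925 m from the base axis. Payload 3.1 kg.
Tool frame: the origin (TCP) lies at the very end of the fingers, on their centre line; the grasp point (between the pads) lies grip_depth behind it (grip_depth is the distance from the TCP to the grasp point, in m); z points along the fingers, y is the line along which they close (so a half turn about z gives the same grasp; the last joint's range is limited). The gripper opens to 85 mm and grips with 20 to 120 N. Pads are 22 mm wide; open, the fingers measure 114 mm over their backs; the gripper's body (76 mm by 85 mm) begins 54 mm behind the grasp point. The pads swing forward as they close: fully open they stand 13 mm farther back than shut.
Start: joints at [1.123, 0.217, 1.613, -0, 1.311, -0.112], TCP at [0.206, 0.59, 0.2] pointing down, gripper open.
Joint ranges: [-2.75, 2.75], [-0.78, 2.1], [0.31, 2.55], [-1.13, 4.27], [0.13, 2.63], [-2.58, 2.58]. Speed limits (rad/s): [2.79, 2.79, 3.14, 3.14, 3.14, 3.14].

INTERFACE

Orientations are given as a unit quaternion [x, y, z, w].
In Python, from station import * gives the robot as it stands.
- The arm moves only by the tool servo_tool, never from a script. Its argument "rows" is a list of rows, each an object of numbers: "tx", "ty", "tz": the shift along the tool's x, y, z in mm; "ax", "ay", "az": the turn, a rotation vector about the tool's x, y, z in rad. A call has 1 to 12 rows; each row is the pose to reach, as a shift and turn from the pose commanded when the call began, along the tool's axes at that moment; what a row does not reach only later rows make up. A row lasts 1/12 s, in which the tool goes at most 41.7 mm and 7.16 degrees, less where a joint would pass 70% of its speed; a pose out of reach is approached as far as the arm can. A call with a gripper value outside its range is refused whole. "claw" is the closure, from 0 (fully open) to 1 (shut), set as the call begins (left out, the last holds). The fingers move at their own pace and stop on an object; "grip_force" is the grip in N (left out, the last holds). Time passes only in rows, so rows that repeat a pose let the fingers close. It gives the time, the measured TCP pose, the force, the opening and the grip force at its end, in the units of the state.
- sense(): the state, without advancing time (a new reading comes with each control period).
- read_camera(name): name is "side" or "top"; returns the picture (400x640x3 uint8, red, green, blue); there is no depth.
- get_calibration(name): a dict with "intrinsics" (3x3 intrinsics, pixels), "D" ([k1, k2, p1, p2, k3] as OpenCV has them; the pictures are not rectified), "world_to_cam" (4x4, takes a point from world to camera coordinates). Camera axes: x right, y down, z forward; pixel columns grow to the right and rows downward; lengths in m; the calibration is good to about 2 mm. A picture is of the moment at which its call begins. get_calibration takes no time and is no camera call.
- hand_in(): hands the job in; it is judged then, once.
The state is a dict: "time_s": time; "joints": joint angles; "joint_vel": joint speeds; "tau": joint torques, N m; "tcp_pos": TCP position; "orientation": TCP orientation; "wrist_force": force on the tool from outside, world axes, zero at the start; "wrist_torque": the same for the moment, N m; "grip_width": finger opening in m; "gripper_force": force on a finger pad.
Only numpy, scipy, OpenCV 4.12 (cv2) and the standard library are available. Lean on these libraries where they do the work, as an engineer would, in place of code of your own. Each camera call takes 0.05 s, during which the arm holds its last target. There are 200 camera calls.

## Working session

There is one attempt and no reset: what is moved stays moved. The work goes in short steps, Python scripts to look and compute and a tool call to move; the robot and the scene stay as the last step left them, time stands still between calls to the robot, and variables do not carry over. Pictures are saved under pics/ and viewed, at most 14 in all, crops included, and the job is handed in when it is done.

Besides the shell and the picture viewer there is one more tool, called after "Emit:" by a JSON object that holds its "op" and its "data", one argument or row to a line. servo_tool: Moves the arm, as the interface text tells. Its arguments: {"type":"object","properties":{"rows":{"type":"array"},"claw":{"type":"number"},"grip_force":{"type":"number"}},"required":["rows"]}

```bash
mkdir -p pics; ls
python3 - <<'E'
from station import *
import cv2
for n in("side","top"):
    im=read_camera(n); cv2.imwrite(f"pics/{n}0.png",im[:,:,::-1])
    c=get_calibration(n); print(n,c)
print(sense())
E
```

```text
pics
side {'intrinsics': array([[383.17635874,   0.        , 315.64878676],
       [  0.        , 383.17635874, 201.96258128],
       [  0.        ,   0.        ,   1.        ]]), 'D': array([-0.07588552,  0.        ,  0.        ,  0.        ,  0.        ]), 'world_to_cam': array([[ 0.99947576, -0.03051349,  0.01082288, -0.55662844],
       [-0.01415763, -0.71254591, -0.70148264,  0.03966374],
       [ 0.02911648,  0.70096167, -0.71260436,  0.9973243 ],
       [ 0.        ,  0.        ,  0.        ,  1.        ]])}
top {'intrinsics': array([[371.53109052,   0.        , 321.07982908],
       [  0.        , 371.53109052, 197.37498808],
       [  0.        ,   0.        ,   1.        ]]), 'D': array([-0.03048563,  0.        ,  0.        ,  0.        ,  0.        ]), 'world_to_cam': array([[ 5.92999150e-03, -9.99982392e-01, -2.24806394e-04,
         1.51645496e-02],
       [-9.77881075e-01, -5.75192465e-03, -2.09082564e-01,
         5.76487170e-01],
       [ 2.09077589e-01,  1.45969175e-03, -9.77897965e-01,
         1.04685675e+00],
       [ 0.00000000e+00,  0.00000000e+00,  0.00000000e+00,
         1.00000000e+00]])}
{'time_s': 0.1, 'joints': array([ 1.12284698e+00,  2.17669647e-01,  1.61477694e+00,  1.76104359e-05,
        1.31129385e+00, -1.12186226e-01]), 'joint_vel': array([-0.00202666, -0.00239161, -0.00166801, -0.00133038, -0.00062368,
        0.00049749]), 'tau': array([-4.95988534e-04, -3.98071289e+01, -3.04969633e+01, -1.81347114e-04,
        4.15226430e-03, -8.18788664e-06]), 'tcp_pos': array([0.20554986, 0.5893899 , 0.19900284]), 'orientation': array([ 1.67096212e-01,  9.85940010e-01, -1.02969740e-03, -3.05022425e-04]), 'wrist_force': array([0.05335357, 0.37468805, 0.01982615]), 'wrist_torque': array([ 0.07156039, -0.05705624, -0.00780108]), 'gripper_force': 0.0, 'grip_width': 0.08526780051955521}
```

View pics/top0.png

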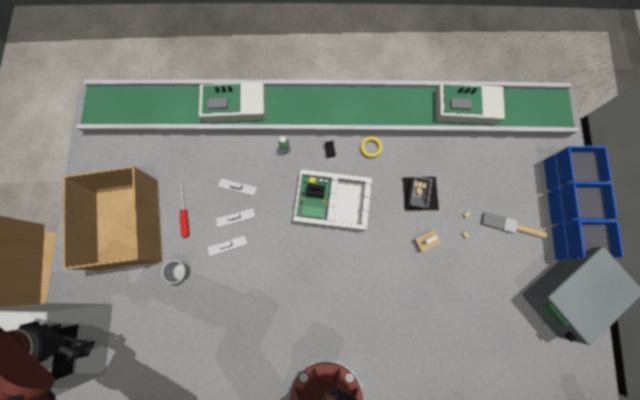

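View pics/side0.png

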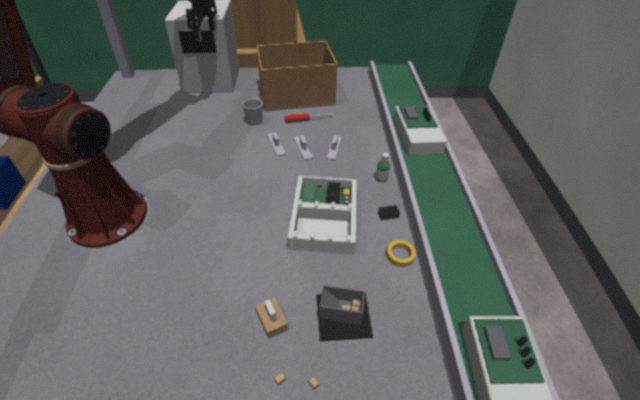

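```bash
cat > h.py <<'E'
import numpy as np, cv2
from station import *
C={n:get_calibration(n) for n in("side","top")}
def ray(n,uv):
    c=C[n]; uv=np.array(uv,float).reshape(-1,1,2)
    p=cv2.undistortPoints(uv,c["intrinsics"],c["D"]).reshape(-1,2)
    R=c["world_to_cam"][:3,:3];t=c["world_to_cam"][:3,3]
    d=np.c_[p,np.ones(len(p))]@R
    return -R.T@t,d
def onz(n,uv,z):
    o,d=ray(n,uv); return o+d*((z-o[2])/d[:,2])[:,None]
def proj(n,P):
    c=C[n];W=c["world_to_cam"]
    return cv2.projectPoints(np.array(P,float).reshape(-1,1,3),cv2.Rodrigues(W[:3,:3])[0],W[:3,3],c["intrinsics"],c["D"])[0].reshape(-1,2)
def tri(a,b):
    (o1,d1),(o2,d2)=ray("top",a),ray("side",b); out=[]
    for x,y in zip(d1,d2):
        s=np.linalg.lstsq(np.c_[x,-y],o2-o1,rcond=None)[0]
        p,q=o1+x*s[0],o2+y*s[1]; out.append([*(p+q)/2,np.linalg.norm(p-q)])
    return np.array(out)
def crop(im,x0,y0,x1,y1,s,fn):
    a=cv2.resize(im[y0:y1,x0:x1,::-1],None,fx=s,fy=s,interpolation=cv2.INTER_CUBIC)
    for x in range((x0+9)//10*10,x1,10): cv2.line(a,(int((x-x0+.5)*s),0),(int((x-x0+.5)*s),9 if x%50 else 20),(0,0,255),1)
    for y in range((y0+9)//10*10,y1,10): cv2.line(a,(0,int((y-y0+.5)*s)),(9 if y%50 else 20,int((y-y0+.5)*s)),(0,0,255),1)
    cv2.imwrite(fn,a)
def blobs(m,amin=4,amax=1e9):
    n,l,s,c=cv2.connectedComponentsWithStats(m.astype(np.uint8))
    return [(c[i].round(1),s[i][4],cv2.minAreaRect(np.argwhere(l==i)[:,::-1].astype(np.float32))) for i in range(1,n) if amin<=s[i][4]<=amax]
E
python3 - <<'E'
from h import *
t=cv2.imread("pics/top0.png")[:,:,::-1];s=cv2.imread("pics/side0.png")[:,:,::-1]
crop(t,285,160,485,270,4,"pics/tA.png")
crop(s,250,170,420,400,2.6,"pics/sA.png")
for n,im,roi in(("top",t,(200,160,500,260)),("side",s,(240,120,430,400))):
    x0,y0,x1,y1=roi
    h=cv2.cvtColor(im[y0:y1,x0:x1].copy(),cv2.COLOR_RGB2HSV)
    for nm,m in(("brass",(h[...,1]>90)&(h[...,0]>8)&(h[...,0]<30)&(h[...,2]>100)),("white",(h[...,2]>190)&(h[...,1]<40))):
        print(n,nm)
        for c,a,r in blobs(m): print((c+[x0,y0]).round(1),a,(np.array(r[0])+[x0,y0]).round(1),np.round(r[1],1),round(r[2]))
E
```

```text
top brass
[312.  179.6] 38 [312. 180.] [6. 6.] 90
[417.2 184.2] 10 [417.5 184. ] [1.9 6.1] 14
[421.8 186. ] 8 [421.5 185.5] [5. 1.] 90
[303.  198.8] 4 [303. 199.] [1.4 1.4] 45
[324.2 201.4] 9 [324.  201.5] [1. 4.] 90
[463.8 235.2] 5 [463.8 235.3] [2.8 0.7] 45
[417.7 244.6] 16 [417.6 244.7] [9.8 1.3] 63
[421.  242.4] 5 [420.9 242.7] [3.2 1.3] 72
top white
[343.5 201.8] 1882 [333.  198.9] [73.2 51.4] 7
[227.1 183.3] 107 [228.8 184.5] [19.7  7.6] 17
[248.4 189.3] 95 [248.2 189.2] [13.1  7.5] 14
[234.9 217.1] 244 [234.8 217.2] [ 8.1 37.9] 75
[238.5 241.6] 114 [237.6 241.8] [ 8.2 15.8] 72
[431.5 239. ] 44 [431.5 239. ] [ 4.  10.7] 63
[217.5 247.9] 152 [218.9 247.8] [ 8.2 22.6] 73
side brass
[346.1 191.8] 42 [346. 192.] [6. 6.] 90
[401.1 252.1] 372 [401.  252.5] [25. 28.] 90
[270.6 318. ] 397 [270.9 315.4] [28.8 21.3] 67
[355.8 305. ] 24 [356.  305.5] [3. 8.] 90
[280.5 380.2] 27 [280.7 380.1] [3.3 8.9] 59
[313.  383.6] 32 [312.8 383.6] [10.1  6.3] 18
[315.2 379.2] 4 [315.1 379.2] [2.2 0.9] 63
side white
[419.4 134.6] 243 [418.5 135. ] [12. 21.] 90
[294.5 209.7] 162 [296.6 206.9] [ 5.9 60. ] 10
[352.9 214.9] 169 [351. 211.] [60.  6.] 90
[307.9 204.6] 22 [308. 205.] [10.  2.] 0
[323.9 205.5] 28 [324.  205.7] [10.  3.] 9
[341. 207.] 24 [341. 207.] [ 2. 10.] 90
[323.2 229.3] 770 [321.9 229.4] [47.2 18.2] 4
[269.7 306.6] 41 [269.5 306.5] [12.1  3.1] 63
```

View pics/tA.png

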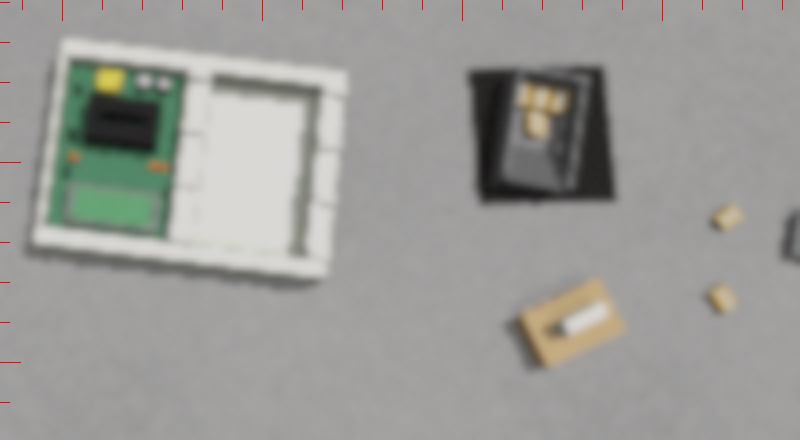

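View pics/sA.png

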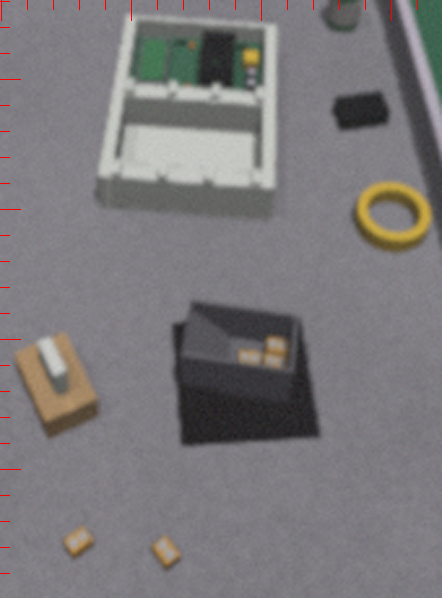

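Run:
```python
from h import *
np.set_printoptions(precision=4,suppress=True)
f=lambda x0,y0,s,pts:np.array(pts,float)/s+[x0-.5,y0-.5]
T=lambda *p:f(285,160,4,p); S=lambda *p:f(250,170,2.6,p)
print("meter top",onz("top",T((62,38),(349,72),(327,277),(32,243)),.048))
print("meter side",onz("side",S((127,17),(278,26),(273,187),(98,176)),.048))
mt=T((62,38),(349,72),(327,277),(32,243)); print("tri",tri(mt,S((278,26),(273,187),(98,176),(127,17))))
print("mat",onz("top",T((469,71),(602,67),(615,200),(482,202)),.003))
print("cuprim: back L,R, lip R,L",onz("top",T((512,68),(592,72)),.05),onz("top",T((575,190),(500,183)),.037))
print("side cup back top, lip",onz("side",S((301,318),(295,372)),.05),onz("side",S((190,303),(182,355)),.037))
print("key",tri([(431.5,239)],[(269.7,306.6)]),onz("top",[(431.5,239)],.062),onz("side",[(269.7,306.6)],.062))
print("holder",onz("top",T((515,320),(600,279),(626,326),(545,368)),.03))
print("holder side",onz("side",S((15,355),(65,335),(98,400),(48,432)),.03))
print("block",onz("top",T((88,94),(157,103),(152,151),(85,143)),.056))
a=T((728,215),(722,297));b=np.array([(313,382),(280.5,379.5)]);print("loose",onz("top",a,.013),onz("side",b,.0065),tri(a,b))
t=cv2.imread("pics/top0.png")[:,:,::-1];s=cv2.imread("pics/side0.png")[:,:,::-1]
crop(t,205,172,265,260,6,"/tmp/a.png");crop(s,262,128,350,166,6,"/tmp/b.png")
A,B=cv2.imread("/tmp/a.png"),cv2.imread("/tmp/b.png");B=cv2.resize(B,None,fx=.8,fy=.8)
o=np.zeros((528,360+B.shape[1],3),np.uint8);o[:,:360]=A;o[:B.shape[0],360:]=B;cv2.imwrite("pics/sl.png",o)
```

```text
meter top [[ 0.6678  0.0838  0.048 ]
 [ 0.6421 -0.1358  0.048 ]
 [ 0.4848 -0.1159  0.048 ]
 [ 0.509   0.1033  0.048 ]]
meter side [[ 0.5121  0.0976  0.048 ]
 [ 0.6696  0.0807  0.048 ]
 [ 0.6426 -0.133   0.048 ]
 [ 0.4862 -0.1169  0.048 ]]
tri [[ 0.6696  0.0841  0.0447  0.0015]
 [ 0.6418 -0.1354  0.0508  0.0008]
 [ 0.4856 -0.116   0.0467  0.0012]
 [ 0.5109  0.104   0.0421  0.0021]]
mat [[ 0.6558 -0.2377  0.003 ]
 [ 0.6598 -0.3442  0.003 ]
 [ 0.5521 -0.3482  0.003 ]
 [ 0.55   -0.2437  0.003 ]]
cuprim: back L,R, lip R,L [[ 0.6456 -0.2602  0.05  ]
 [ 0.6428 -0.3215  0.05  ]] [[ 0.5535 -0.3072  0.037 ]
 [ 0.5586 -0.2502  0.037 ]]
side cup back top, lip [[ 0.6514 -0.2687  0.05  ]
 [ 0.6412 -0.3161  0.05  ]] [[ 0.5639 -0.2442  0.037 ]
 [ 0.5555 -0.2918  0.037 ]]
key [[ 0.4549 -0.3045  0.0608  0.002 ]] [[ 0.4539 -0.3043  0.062 ]] [[ 0.456  -0.3049  0.062 ]]
holder [[ 0.4554 -0.2587  0.03  ]
 [ 0.4866 -0.3246  0.03  ]
 [ 0.4512 -0.3422  0.03  ]
 [ 0.4197 -0.2796  0.03  ]]
holder side [[ 0.4226 -0.2851  0.03  ]
 [ 0.4618 -0.2677  0.03  ]
 [ 0.4896 -0.3253  0.03  ]
 [ 0.4523 -0.3507  0.03  ]]
block [[0.6216 0.0629 0.056 ]
 [0.6149 0.0107 0.056 ]
 [0.5779 0.0143 0.056 ]
 [0.5837 0.0646 0.056 ]]
loose [[ 0.539  -0.4324  0.013 ]
 [ 0.4753 -0.423   0.013 ]] [[ 0.5386 -0.434   0.0065]
 [ 0.4778 -0.4279  0.0065]] [[ 0.5392 -0.4344  0.0082  0.0012]
 [ 0.477  -0.4268  0.003   0.0012]]
```

View pics/sl.png

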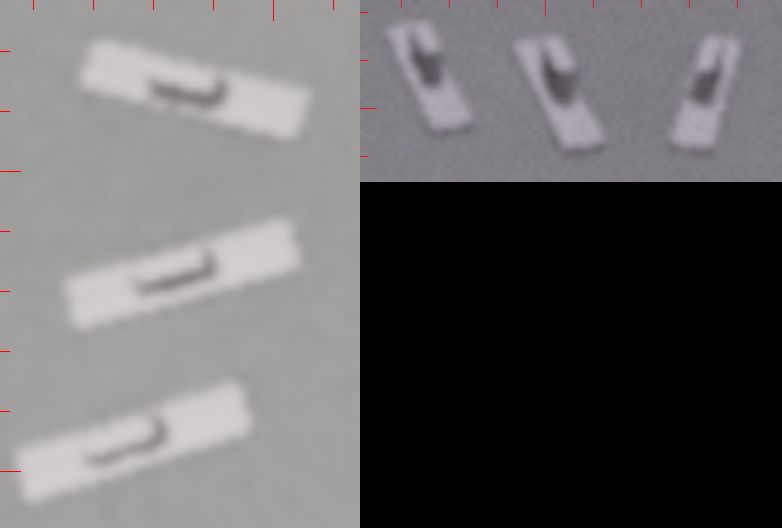

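```bash
cat >> h.py <<'E'
from scipy.spatial.transform import Rotation as Ro
np.set_printoptions(precision=4,suppress=True)
def down(psi): return Ro.from_euler("z",psi,degrees=True)*Ro.from_euler("x",180,degrees=True)
def delta(p,R=None,s=None):
    "shift mm and rotvec in tool axes from measured pose to TCP pose p,R"
    s=s or sense(); A=Ro.from_quat(s["orientation"]); R=R or A
    return np.round(A.inv().apply(np.array(p)-s["tcp_pos"])*1000,1),np.round((A.inv()*R).as_rotvec(),3)
E
python3 - <<'E'
import station;print([ (k,getattr(station,k)) for k in dir(station) if not k.startswith('_')])
from h import *
print(delta((.613,-.286,.2),down(170)),delta((.613,-.286,.2),down(-10)))
E
```

```text
[('MotionError', <class 'station.MotionError'>), ('get_calibration', <function make.<locals>.<lambda> at 0x7fbb880985e0>), ('grip_depth', 0.0187), ('hand_in', <function connect.<locals>.done at 0x7fbb8800b740>), ('read_camera', <function make.<locals>.drawn_camera at 0x7fbb88098040>), ('sense', <function make.<locals>.<lambda> at 0x7fbb88098540>)]
(array([-673.1, -692.3,    0.3]), array([-0.002, -0.   , -0.161])) (array([-673.1, -692.3,    0.3]), array([-0.001,  0.003,  2.98 ]))
```

Emit:
{"op": "servo_tool", "data": {
  "rows": [
    {"ay":0.1},
    {"ay":0.2},
    {"ay":0.2}
  ]
}}

```text
schema error: expected keys tx, ty, tz, ax, ay, az
```

```bash
python3 -c "
from h import *
s=sense();print(s['joints'],s['tcp_pos'],s['time_s'])"
```

```text
[ 1.1228  0.2177  1.6148  0.      1.3113 -0.1122] [0.2055 0.5894 0.199 ] 0.1
```

Emit:
{"op": "servo_tool", "data": {
  "rows": [
    {"tx":0,"ty":0,"tz":0,"ax":0,"ay":0.1,"az":0},
    {"tx":0,"ty":0,"tz":0,"ax":0,"ay":0.2,"az":0},
    {"tx":0,"ty":0,"tz":0,"ax":0,"ay":0.2,"az":0}
  ]
}}

```text
time_s: 0.35
tcp_pos: [0.2085, 0.5886, 0.1988]
orientation: [0.168, 0.981, 0.016, -0.099]
wrist_force: [-0.4, 1.2, -0.1]
grip_width: 0.0854
gripper_force: 0.0
```

```bash
python3 -c "
from h import *
s=sense();print(s['joints'],s['tcp_pos'],s['time_s'])
print(delta((.613,-.286,.18),down(170)),delta((.613,-.286,.18),down(-10)))"
```

```text
[ 1.0119  0.2314  1.6118  0.2008  1.3491 -0.2683] [0.2085 0.5886 0.1988] 0.35
(array([-663.2, -689.9, -114.6]), array([ 0.015, -0.201, -0.165])) (array([-663.2, -689.9, -114.6]), array([-0.299, -0.022,  2.962]))
```

Emit:
{"op": "servo_tool", "data": {
  "rows": [
    {"tx":0,"ty":0,"tz":-5,"ax":0,"ay":-0.1,"az":0},
    {"tx":0,"ty":0,"tz":-5,"ax":0,"ay":-0.2,"az":0},
    {"tx":0,"ty":0,"tz":-5,"ax":0,"ay":-0.2,"az":0}
  ]
}}

```text
time_s: 0.6
tcp_pos: [0.2041, 0.5909, 0.2056]
orientation: [0.166, 0.986, 0.0, 0.001]
wrist_force: [0.0, 0.3, 0.8]
grip_width: 0.0856
gripper_force: 0.0
```

Emit:
{"op": "servo_tool", "data": {
  "rows": [
    {"tx":-340,"ty":-346,"tz":0,"ax":0,"ay":0,"az":1.49},
    {"tx":-340,"ty":-346,"tz":0,"ax":0,"ay":0,"az":1.49},
    {"tx":-340,"ty":-346,"tz":0,"ax":0,"ay":0,"az":1.49},
    {"tx":-340,"ty":-346,"tz":0,"ax":0,"ay":0,"az":1.49},
    {"tx":-340,"ty":-346,"tz":0,"ax":0,"ay":0,"az":1.49},
    {"tx":-340,"ty":-346,"tz":0,"ax":0,"ay":0,"az":1.49},
    {"tx":-340,"ty":-346,"tz":0,"ax":0,"ay":0,"az":1.49},
    {"tx":-340,"ty":-346,"tz":0,"ax":0,"ay":0,"az":1.49},
    {"tx":-340,"ty":-346,"tz":0,"ax":0,"ay":0,"az":1.49},
    {"tx":-340,"ty":-346,"tz":0,"ax":0,"ay":0,"az":1.49},
    {"tx":-340,"ty":-346,"tz":0,"ax":0,"ay":0,"az":1.49},
    {"tx":-340,"ty":-346,"tz":0,"ax":0,"ay":0,"az":1.49}
  ]
}}

```text
time_s: 1.6
tcp_pos: [0.4146, 0.1479, 0.205]
orientation: [0.794, 0.608, -0.0, 0.001]
wrist_force: [-0.6, 0.6, -0.4]
grip_width: 0.0857
gripper_force: 0.0
```

```bash
python3 -c "
from h import *
s=sense();print(s['joints'],s['tcp_pos'],s['time_s'])
print(delta((.613,-.286,.16),down(-10)))"
```

```text
[ 0.1838 -0.1993  2.0235 -0.001   1.317   0.4469] [0.4146 0.1479 0.205 ] 1.6
(array([-367.5,  304.3,   45.5]), array([0.001, 0.   , 1.483]))
```

Emit:
{"op": "servo_tool", "data": {
  "rows": [
    {"tx":-367,"ty":304,"tz":45,"ax":0,"ay":0,"az":1.48},
    {"tx":-367,"ty":304,"tz":45,"ax":0,"ay":0,"az":1.48},
    {"tx":-367,"ty":304,"tz":45,"ax":0,"ay":0,"az":1.48},
    {"tx":-367,"ty":304,"tz":45,"ax":0,"ay":0,"az":1.48},
    {"tx":-367,"ty":304,"tz":45,"ax":0,"ay":0,"az":1.48},
    {"tx":-367,"ty":304,"tz":45,"ax":0,"ay":0,"az":1.48},
    {"tx":-367,"ty":304,"tz":45,"ax":0,"ay":0,"az":1.48},
    {"tx":-367,"ty":304,"tz":45,"ax":0,"ay":0,"az":1.48},
    {"tx":-367,"ty":304,"tz":45,"ax":0,"ay":0,"az":1.48},
    {"tx":-367,"ty":304,"tz":45,"ax":0,"ay":0,"az":1.48},
    {"tx":-367,"ty":304,"tz":45,"ax":0,"ay":0,"az":1.48},
    {"tx":-367,"ty":304,"tz":45,"ax":0,"ay":0,"az":1.48}
  ]
}}

```text
time_s: 2.6
tcp_pos: [0.6161, -0.2853, 0.1588]
orientation: [0.996, -0.086, 0.0, 0.001]
wrist_force: [0.6, -0.4, -0.3]
grip_width: 0.085
gripper_force: 0.0
```

Run:
```python
from h import *
s=sense();print(s['joints'],s['tcp_pos'],s['time_s'])
print(delta((.611,-.286,.01),down(-11)))
im=read_camera("side"); crop(im,290,230,390,360,4.6,"pics/s1.png")
```

```text
[-0.5364  0.3624  1.5113 -0.0011  1.2672  1.2073] [ 0.6161 -0.2853  0.1588] 2.6
(array([ -4.9,   1.4, 148.8]), array([ 0.001, -0.   ,  0.019]))
```

View pics/s1.png

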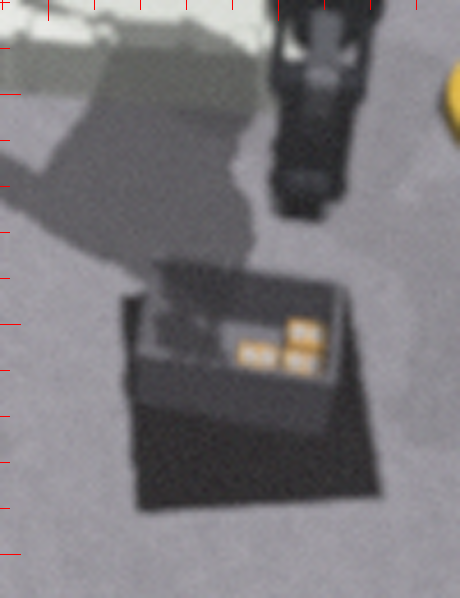

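Run:
```python
from h import *
q=onz("side",np.array([(137,352),(330,382),(347,286),(155,260)])/4.6+[289.5,229.5],.053)
print(q, q.mean(0)); 
for a,b in((0,1),(3,2)): d=q[b]-q[a];print(np.degrees(np.arctan2(d[1],d[0])),np.linalg.norm(d))
```

```text
[[ 0.5545 -0.3007  0.053 ]
 [ 0.6373 -0.3175  0.053 ]
 [ 0.6502 -0.2701  0.053 ]
 [ 0.5644 -0.2543  0.053 ]] [ 0.6016 -0.2857  0.053 ]
-11.45561160681109 0.08449542151461488
-10.48916949430372 0.08730797542930649
```

Emit:
{"op": "servo_tool", "data": {
  "rows": [
    {"tx":-9,"ty":3,"tz":40,"ax":0,"ay":0,"az":0.02},
    {"tx":-9,"ty":3,"tz":80,"ax":0,"ay":0,"az":0.02},
    {"tx":-9,"ty":3,"tz":110,"ax":0,"ay":0,"az":0.02},
    {"tx":-9,"ty":3,"tz":130,"ax":0,"ay":0,"az":0.02},
    {"tx":-9,"ty":3,"tz":146,"ax":0,"ay":0,"az":0.02},
    {"tx":-9,"ty":3,"tz":146,"ax":0,"ay":0,"az":0.02},
    {"tx":-9,"ty":3,"tz":146,"ax":0,"ay":0,"az":0.02}
  ]
}}

```text
time_s: 3.23
tcp_pos: [0.6047, -0.2811, 0.0125]
orientation: [0.996, -0.092, -0.002, -0.001]
wrist_force: [-0.8, 0.1, 0.7]
grip_width: 0.0852
gripper_force: 0.0
```

Emit:
{"op": "servo_tool", "data": {
  "claw": 1,
  "grip_force": 50,
  "rows": [
    {"tx":0,"ty":0,"tz":0,"ax":0,"ay":0,"az":0},
    {"tx":0,"ty":0,"tz":0,"ax":0,"ay":0,"az":0},
    {"tx":0,"ty":0,"tz":0,"ax":0,"ay":0,"az":0},
    {"tx":0,"ty":0,"tz":0,"ax":0,"ay":0,"az":0},
    {"tx":0,"ty":0,"tz":0,"ax":0,"ay":0,"az":0},
    {"tx":0,"ty":0,"tz":0,"ax":0,"ay":0,"az":0},
    {"tx":0,"ty":0,"tz":0,"ax":0,"ay":0,"az":0},
    {"tx":0,"ty":0,"tz":0,"ax":0,"ay":0,"az":0}
  ]
}}

```text
time_s: 3.9
tcp_pos: [0.6079, -0.2835, 0.0172]
orientation: [0.996, -0.092, 0.002, 0.001]
wrist_force: [-0.5, -0.3, 6.8]
grip_width: 0.0488
gripper_force: 50.6
```

Run:
```python
from h import *
s=sense();print(s['joints'],s['tcp_pos'],Ro.from_quat(s["orientation"]).as_matrix()[:,0],s['time_s'],s['grip_width'],s['wrist_force'],s['gripper_force'])
```

```text
[-0.5407  0.5031  1.6087 -0.0003  1.0253  1.2142] [ 0.6079 -0.2835  0.0172] [ 0.9831 -0.1829  0.0041] 3.9 0.048824777576552486 [-0.4781 -0.2921  6.8418] 50.577509980648756
```

Emit:
{"op": "servo_tool", "data": {
  "rows": [
    {"tx":0,"ty":0,"tz":-10,"ax":0,"ay":0,"az":0},
    {"tx":0,"ty":0,"tz":-25,"ax":0,"ay":0,"az":0},
    {"tx":0,"ty":0,"tz":-50,"ax":0,"ay":0,"az":0},
    {"tx":0,"ty":0,"tz":-80,"ax":0,"ay":0,"az":0},
    {"tx":0,"ty":0,"tz":-110,"ax":0,"ay":0,"az":0},
    {"tx":0,"ty":0,"tz":-130,"ax":0,"ay":0,"az":0},
    {"tx":0,"ty":0,"tz":-130,"ax":0,"ay":0,"az":0},
    {"tx":0,"ty":0,"tz":-130,"ax":0,"ay":0,"az":0}
  ]
}}

```text
time_s: 4.57
tcp_pos: [0.6073, -0.2828, 0.1466]
orientation: [0.996, -0.092, 0.002, 0.001]
wrist_force: [0.4, 0.4, -2.9]
grip_width: 0.0493
gripper_force: 52.0
```

Run:
```python
from h import *
s=sense();print(s['joints'],s['tcp_pos'],s['orientation'],s['time_s'],s['grip_width'],s['wrist_force'],s['gripper_force'])
im=read_camera("side"); crop(im,300,170,420,330,3.7,"pics/s2.png")
im=read_camera("top"); cv2.imwrite("/tmp/t2.png",im[:,:,::-1])
```

```text
[-0.5406  0.3526  1.5479  0.0001  1.2365  1.2143] [ 0.6073 -0.2828  0.1466] [ 0.9958 -0.0919  0.002   0.0009] 4.5667 0.04931908294447545 [ 0.4223  0.3737 -2.8877] 52.045052256435156
```

View pics/s2.png

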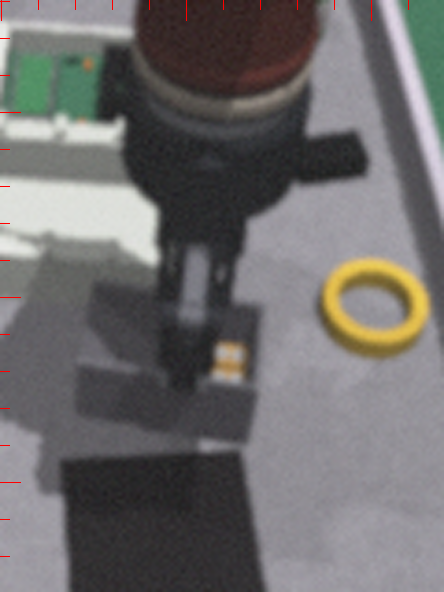

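Run:
```python
from h import *
print(delta((.578,-.008,.130),down(83)))
for b in np.arange(5,61,5):
    r=np.radians(b);dr=50*b/60
    print(b,round(r,3),np.round([49*np.cos(r)+23*np.sin(r)-49, -(49*np.sin(r)-23*np.cos(r))-23+dr],0))
```

```text
(array([ -76.2, -263.8,   12.8]), array([-0.004,  0.002, -1.633]))
5 0.087 [ 2. -0.]
10 0.175 [ 3. -1.]
15 0.262 [ 4. -1.]
20 0.349 [ 5. -1.]
25 0.436 [ 5. -2.]
30 0.524 [ 5. -3.]
35 0.611 [ 4. -3.]
40 0.698 [ 3. -4.]
45 0.785 [ 2. -4.]
50 0.873 [ 0. -4.]
55 0.96 [-2. -4.]
60 1.047 [-5. -4.]
```

Emit:
{"op": "servo_tool", "data": {
  "rows": [
    {"tx":-6,"ty":-22,"tz":0,"ax":0,"ay":0,"az":-0.12},
    {"tx":-12,"ty":-44,"tz":2,"ax":0,"ay":0,"az":-0.24},
    {"tx":-18,"ty":-66,"tz":3,"ax":0,"ay":0,"az":-0.36},
    {"tx":-25,"ty":-88,"tz":4,"ax":0,"ay":0,"az":-0.48},
    {"tx":-31,"ty":-110,"tz":5,"ax":0,"ay":0,"az":-0.6},
    {"tx":-37,"ty":-132,"tz":6,"ax":0,"ay":0,"az":-0.72},
    {"tx":-44,"ty":-154,"tz":7,"ax":0,"ay":0,"az":-0.84},
    {"tx":-50,"ty":-176,"tz":8,"ax":0,"ay":0,"az":-0.96},
    {"tx":-57,"ty":-198,"tz":9,"ax":0,"ay":0,"az":-1.08},
    {"tx":-63,"ty":-220,"tz":10,"ax":0,"ay":0,"az":-1.2},
    {"tx":-69,"ty":-242,"tz":11,"ax":0,"ay":0,"az":-1.32},
    {"tx":-76,"ty":-264,"tz":12,"ax":0,"ay":0,"az":-1.44}
  ]
}}

```text
time_s: 5.67
tcp_pos: [0.5773, -0.0074, 0.1289]
orientation: [0.808, 0.59, -0.002, -0.002]
wrist_force: [0.4, 0.3, -1.3]
grip_width: 0.0486
gripper_force: 52.1
```

Emit:
{"op": "servo_tool", "data": {
  "rows": [
    {"tx":0,"ty":0,"tz":0,"ax":0,"ay":0,"az":-0.12},
    {"tx":0,"ty":0,"tz":0,"ax":0,"ay":0,"az":-0.19},
    {"tx":0,"ty":0,"tz":0,"ax":0,"ay":0,"az":-0.19},
    {"tx":0,"ty":0,"tz":0,"ax":0,"ay":0,"az":-0.19}
  ]
}}

```text
time_s: 6.0
tcp_pos: [0.5779, -0.0085, 0.1297]
orientation: [0.75, 0.661, -0.001, -0.002]
wrist_force: [-0.7, -0.2, -2.2]
grip_width: 0.0487
gripper_force: 52.1
```

Run:
```python
from h import *
s=sense();print(s['joints'],s['tcp_pos'],s['orientation'],s['time_s'],s['grip_width'],s['wrist_force'])
print(delta((.578,-.008,.130),down(83)))
```

```text
[-0.136   0.1912  1.7828 -0.      1.172  -0.0092] [ 0.5779 -0.0085  0.1297] [ 0.7505  0.6609 -0.0015 -0.0017] 6.0 0.04865292247999486 [-0.6955 -0.1678 -2.231 ]
(array([ 0.5, -0. , -0.3]), array([-0.004, -0.   , -0.005]))
```

Emit:
{"op": "servo_tool", "data": {
  "rows": [
    {"tx":2,"ty":0,"tz":0,"ax":0,"ay":0.09,"az":0},
    {"tx":3,"ty":0,"tz":-1,"ax":0,"ay":0.18,"az":0},
    {"tx":4,"ty":0,"tz":-1,"ax":0,"ay":0.26,"az":0},
    {"tx":5,"ty":0,"tz":-1,"ax":0,"ay":0.35,"az":0},
    {"tx":5,"ty":0,"tz":-2,"ax":0,"ay":0.44,"az":0},
    {"tx":5,"ty":0,"tz":-3,"ax":0,"ay":0.52,"az":0},
    {"tx":4,"ty":0,"tz":-3,"ax":0,"ay":0.61,"az":0},
    {"tx":3,"ty":0,"tz":-4,"ax":0,"ay":0.7,"az":0},
    {"tx":2,"ty":0,"tz":-4,"ax":0,"ay":0.79,"az":0},
    {"tx":0,"ty":0,"tz":-4,"ax":0,"ay":0.87,"az":0},
    {"tx":-2,"ty":0,"tz":-4,"ax":0,"ay":0.96,"az":0},
    {"tx":-5,"ty":0,"tz":-4,"ax":0,"ay":1.05,"az":0}
  ]
}}

```text
time_s: 7.0
tcp_pos: [0.5791, -0.0151, 0.1354]
orientation: [0.649, 0.571, 0.377, -0.332]
wrist_force: [0.3, -0.1, -2.9]
grip_width: 0.0484
gripper_force: 52.3
```

Run:
```python
from h import *
s=sense();print(s['joints'],s['tcp_pos'],s['time_s'],s['grip_width'],s['wrist_force'])
lt=np.array([-.049,0,-.023]);L=np.array([.572,-.057,.10])
A=Ro.from_quat(s['orientation']);print("lip",A.apply(lt)+s['tcp_pos'])
for b in(70,80,90,97):
    R=down(83)*Ro.from_euler("y",b,degrees=True);print(b,delta(L-R.apply(lt),R))
im=read_camera("side"); crop(im,260,120,420,260,3.6,"pics/s3.png")
```

```text
[-0.6241  0.4967  1.7385  0.8687  1.5913 -0.8049] [ 0.5791 -0.0151  0.1354] 7.0 0.04844415323787511 [ 0.3166 -0.139  -2.8687]
lip [ 0.5735 -0.059   0.1043]
70 (array([ 0.4, -1.9, -4.9]), array([ 0.004,  0.17 , -0.003]))
80 (array([  2.1,  -1.9, -14.2]), array([ 0.005,  0.344, -0.003]))
90 (array([  2.1,  -1.9, -23.6]), array([ 0.005,  0.519, -0.003]))
97 (array([  1.2,  -1.8, -30.2]), array([ 0.005,  0.641, -0.002]))
```

View pics/s3.png

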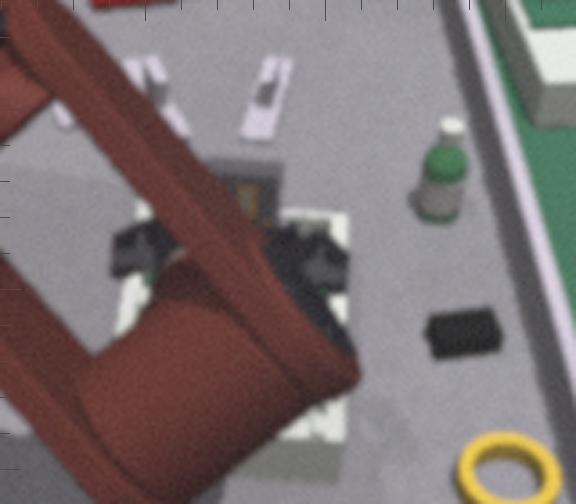

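Emit:
{"op": "servo_tool", "data": {
  "rows": [
    {"tx":0,"ty":0,"tz":-2,"ax":0,"ay":0.08,"az":0},
    {"tx":0,"ty":-1,"tz":-5,"ax":0,"ay":0.17,"az":0},
    {"tx":1,"ty":-2,"tz":-9,"ax":0,"ay":0.26,"az":0},
    {"tx":2,"ty":-2,"tz":-14,"ax":0,"ay":0.34,"az":0},
    {"tx":2,"ty":-2,"tz":-19,"ax":0,"ay":0.43,"az":0},
    {"tx":2,"ty":-2,"tz":-24,"ax":0,"ay":0.52,"az":0},
    {"tx":1,"ty":-2,"tz":-30,"ax":0,"ay":0.64,"az":0},
    {"tx":1,"ty":-2,"tz":-30,"ax":0,"ay":0.64,"az":0},
    {"tx":1,"ty":-2,"tz":-30,"ax":0,"ay":0.64,"az":0},
    {"tx":1,"ty":-2,"tz":-30,"ax":0,"ay":0.64,"az":0},
    {"tx":1,"ty":-2,"tz":-30,"ax":0,"ay":0.64,"az":0},
    {"tx":1,"ty":-2,"tz":-30,"ax":0,"ay":0.64,"az":0}
  ]
}}

```text
time_s: 8.05
tcp_pos: [0.5748, -0.0391, 0.154]
orientation: [0.498, 0.441, 0.561, -0.493]
wrist_force: [0.5, 0.4, -1.6]
grip_width: 0.0489
gripper_force: 52.7
```

Run:
```python
from h import *
s=sense();print(s['joints'],s['tcp_pos'],s['time_s'],s['grip_width'],s['wrist_force'])
a=read_camera("side"); crop(a,250,120,410,260,2.5,"/tmp/a.png")
b=read_camera("top"); crop(b,280,140,440,280,2.5,"/tmp/b.png")
cv2.imwrite("pics/p4.png",np.hstack([cv2.imread("/tmp/a.png"),cv2.imread("/tmp/b.png")]))
```

```text
[-0.7143  0.8639  1.6042  1.159   2.0206 -0.9616] [ 0.5748 -0.0391  0.154 ] 8.05 0.04886776581685676 [ 0.4891  0.4441 -1.5851]
```

View pics/p4.png

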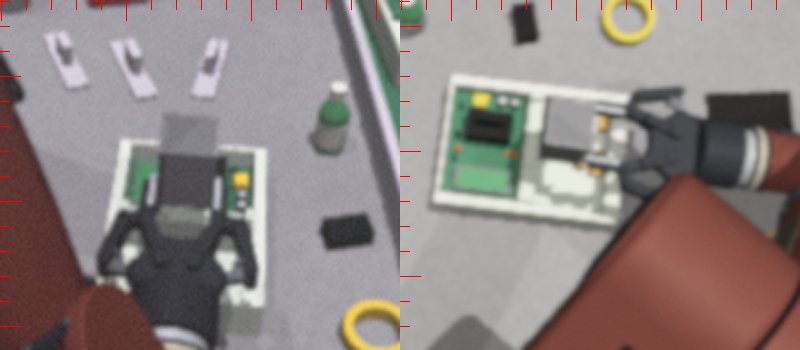

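Run:
```python
from h import *
print(delta((.578,-.03,.17),down(83)*Ro.from_euler("y",15,degrees=True)))
```

```text
(array([15.1,  2.4, 11.2]), array([ 0.004, -1.425,  0.001]))
```

Emit:
{"op": "servo_tool", "data": {
  "rows": [
    {"tx":4,"ty":0,"tz":1,"ax":0,"ay":-0.12,"az":0},
    {"tx":8,"ty":1,"tz":2,"ax":0,"ay":-0.24,"az":0},
    {"tx":12,"ty":1,"tz":3,"ax":0,"ay":-0.36,"az":0},
    {"tx":15,"ty":2,"tz":4,"ax":0,"ay":-0.48,"az":0},
    {"tx":15,"ty":2,"tz":5,"ax":0,"ay":-0.6,"az":0},
    {"tx":15,"ty":2,"tz":6,"ax":0,"ay":-0.72,"az":0},
    {"tx":15,"ty":2,"tz":7,"ax":0,"ay":-0.84,"az":0},
    {"tx":15,"ty":2,"tz":8,"ax":0,"ay":-0.96,"az":0},
    {"tx":15,"ty":2,"tz":9,"ax":0,"ay":-1.08,"az":0},
    {"tx":15,"ty":2,"tz":10,"ax":0,"ay":-1.2,"az":0},
    {"tx":15,"ty":2,"tz":11,"ax":0,"ay":-1.32,"az":0},
    {"tx":15,"ty":2,"tz":11,"ax":0,"ay":-1.43,"az":0}
  ]
}}

```text
time_s: 9.15
tcp_pos: [0.5776, -0.0299, 0.1712]
orientation: [0.744, 0.656, 0.097, -0.082]
wrist_force: [-0.3, 0.4, -1.7]
grip_width: 0.0489
gripper_force: 52.4
```

Run:
```python
from h import *
s=sense();print(s['joints'],s['tcp_pos'],s['time_s'],s['wrist_force'])
print(delta((.57,-.03,.17),down(83)), delta((.60,-.20,.17),down(40)))
```

```text
[-0.3197  0.1523  1.766   0.2617  1.2784 -0.2779] [ 0.5776 -0.0299  0.1712] 9.15 [-0.2821  0.398  -1.6717]
(array([-1.3, -7.5,  0.8]), array([ 0.005, -0.254, -0.002])) (array([-161. ,   43.5,  -40.4]), array([-0.09 , -0.244,  0.744]))
```

Emit:
{"op": "servo_tool", "data": {
  "rows": [
    {"tx":0,"ty":-4,"tz":0,"ax":0,"ay":-0.12,"az":0},
    {"tx":-1,"ty":-7,"tz":1,"ax":0,"ay":-0.25,"az":0},
    {"tx":-1,"ty":-7,"tz":1,"ax":0,"ay":-0.25,"az":0}
  ]
}}

```text
time_s: 9.4
tcp_pos: [0.5697, -0.0252, 0.169]
orientation: [0.748, 0.664, 0.004, -0.002]
wrist_force: [0.2, 0.3, -1.5]
grip_width: 0.0487
gripper_force: 52.4
```

Run:
```python
from h import *
s=sense();print(s['tcp_pos'],s['time_s'],s['wrist_force'])
print(delta((.598,-.292,.06),down(-10.5)))
m=onz("side",np.array([(122,297),(138,510),(381,494)])/4.6+[289.5,229.5],.003);print(m,(m[0]+m[2])/2)
```

```text
[ 0.5697 -0.0252  0.169 ] 9.4 [ 0.1843  0.2606 -1.5257]
(array([-262.4,   59.6,  106.9]), array([-0.005, -0.009,  1.635]))
[[ 0.5503 -0.2431  0.003 ]
 [ 0.554  -0.3504  0.003 ]
 [ 0.6618 -0.3462  0.003 ]] [ 0.6061 -0.2947  0.003 ]
```

Emit:
{"op": "servo_tool", "data": {
  "rows": [
    {"tx":-24,"ty":5,"tz":0,"ax":0,"ay":0,"az":0.12},
    {"tx":-48,"ty":11,"tz":0,"ax":0,"ay":0,"az":0.24},
    {"tx":-72,"ty":16,"tz":0,"ax":0,"ay":0,"az":0.36},
    {"tx":-96,"ty":22,"tz":0,"ax":0,"ay":0,"az":0.48},
    {"tx":-120,"ty":27,"tz":0,"ax":0,"ay":0,"az":0.6},
    {"tx":-144,"ty":33,"tz":5,"ax":0,"ay":0,"az":0.72},
    {"tx":-168,"ty":38,"tz":15,"ax":0,"ay":0,"az":0.84},
    {"tx":-192,"ty":44,"tz":30,"ax":0,"ay":0,"az":0.96},
    {"tx":-216,"ty":50,"tz":45,"ax":0,"ay":0,"az":1.08},
    {"tx":-240,"ty":55,"tz":60,"ax":0,"ay":0,"az":1.2},
    {"tx":-262,"ty":60,"tz":80,"ax":0,"ay":0,"az":1.32},
    {"tx":-262,"ty":60,"tz":100,"ax":0,"ay":0,"az":1.44}
  ]
}}

```text
time_s: 10.4
tcp_pos: [0.5971, -0.3019, 0.0649]
orientation: [1.0, -0.002, 0.002, -0.004]
wrist_force: [0.3, -0.1, -0.7]
grip_width: 0.0488
gripper_force: 52.4
```

Emit:
{"op": "servo_tool", "data": {
  "rows": [
    {"tx":0,"ty":0,"tz":5,"ax":0,"ay":0,"az":0.12},
    {"tx":0,"ty":0,"tz":7,"ax":0,"ay":0,"az":0.2},
    {"tx":0,"ty":0,"tz":7,"ax":0,"ay":0,"az":0.2},
    {"tx":0,"ty":0,"tz":7,"ax":0,"ay":0,"az":0.2}
  ]
}}

```text
time_s: 10.73
tcp_pos: [0.5964, -0.2965, 0.0573]
orientation: [0.995, -0.096, -0.0, -0.006]
wrist_force: [0.4, 0.3, -1.7]
grip_width: 0.0485
gripper_force: 52.4
```

Run:
```python
from h import *
s=sense();print(s['tcp_pos'],s['time_s'],s['wrist_force'],s['joints'])
print(delta((.5985,-.2925,.018),down(-10.5)))
```

```text
[ 0.5964 -0.2965  0.0573] 10.7333 [ 0.4118  0.3138 -1.6698] [-0.5717  0.4478  1.6013  0.0113  1.0977  1.187 ]
(array([ 1.4, -3.8, 39.3]), array([-0.011,  0.001, -0.01 ]))
```

Emit:
{"op": "servo_tool", "data": {
  "rows": [
    {"tx":1,"ty":-4,"tz":12,"ax":-0.011,"ay":0,"az":-0.01},
    {"tx":1,"ty":-4,"tz":24,"ax":-0.011,"ay":0,"az":-0.01},
    {"tx":1,"ty":-4,"tz":32,"ax":-0.011,"ay":0,"az":-0.01},
    {"tx":1,"ty":-4,"tz":36,"ax":-0.011,"ay":0,"az":-0.01},
    {"tx":1,"ty":-4,"tz":39,"ax":-0.011,"ay":0,"az":-0.01},
    {"tx":1,"ty":-4,"tz":40,"ax":-0.011,"ay":0,"az":-0.01},
    {"tx":1,"ty":-4,"tz":40,"ax":-0.011,"ay":0,"az":-0.01}
  ]
}}

```text
time_s: 11.32
tcp_pos: [0.599, -0.292, 0.0174]
orientation: [0.996, -0.092, -0.0, 0.0]
wrist_force: [-0.5, -0.5, -0.7]
grip_width: 0.0487
gripper_force: 52.7
```

Run:
```python
from h import *
s=sense();print(s['tcp_pos'],s['time_s'],s['wrist_force'],s['wrist_torque'],s['joints'])
print(delta((.5985,-.2925,.018),down(-10.5)))
```

```text
[ 0.599  -0.292   0.0174] 11.3167 [-0.5371 -0.4618 -0.7428] [ 0.0072 -0.0016 -0.0024] [-0.5582  0.4978  1.616  -0.0013  1.0279  1.197 ]
(array([-0.4,  0.6, -0.6]), array([ 0.001,  0.001, -0.   ]))
```

Emit:
{"op": "servo_tool", "data": {
  "claw": 0,
  "rows": [
    {"tx":0,"ty":0,"tz":0,"ax":0,"ay":0,"az":0},
    {"tx":0,"ty":0,"tz":0,"ax":0,"ay":0,"az":0},
    {"tx":0,"ty":0,"tz":0,"ax":0,"ay":0,"az":0},
    {"tx":0,"ty":0,"tz":0,"ax":0,"ay":0,"az":0},
    {"tx":0,"ty":0,"tz":0,"ax":0,"ay":0,"az":0},
    {"tx":0,"ty":0,"tz":-10,"ax":0,"ay":0,"az":0},
    {"tx":0,"ty":0,"tz":-30,"ax":0,"ay":0,"az":0},
    {"tx":0,"ty":0,"tz":-65,"ax":0,"ay":0,"az":0},
    {"tx":0,"ty":0,"tz":-105,"ax":0,"ay":0,"az":0},
    {"tx":0,"ty":0,"tz":-140,"ax":0,"ay":0,"az":0},
    {"tx":0,"ty":0,"tz":-160,"ax":0,"ay":0,"az":0},
    {"tx":0,"ty":0,"tz":-160,"ax":0,"ay":0,"az":0}
  ]
}}

```text
time_s: 12.32
tcp_pos: [0.6032, -0.2945, 0.1866]
orientation: [0.996, -0.092, 0.006, 0.004]
wrist_force: [0.5, 1.0, 0.7]
grip_width: 0.0852
gripper_force: 0.0
```

Run:
```python
from h import *
s=sense();print(s['tcp_pos'],s['time_s'],s['grip_width'])
a=read_camera("side"); crop(a,280,180,380,350,3.5,"/tmp/a.png")
b=read_camera("top"); crop(b,285,160,415,330,3.5,"/tmp/b.png");cv2.imwrite("/tmp/top5.png",b[:,:,::-1]);cv2.imwrite("/tmp/side5.png",a[:,:,::-1])
A,B=cv2.imread("/tmp/a.png"),cv2.imread("/tmp/b.png")
cv2.imwrite("pics/p5.png",np.hstack([A,B[:A.shape[0]]])[:600,:800])
# holder / key: yaw
print(delta((.455,-.3045,.15),down(-27)))
```

```text
[ 0.6032 -0.2945  0.1866] 12.3167 0.08520407331273513
(array([-140.3,   38.3,   29.3]), array([ 0.002, -0.003,  0.287]))
```

View pics/p5.png

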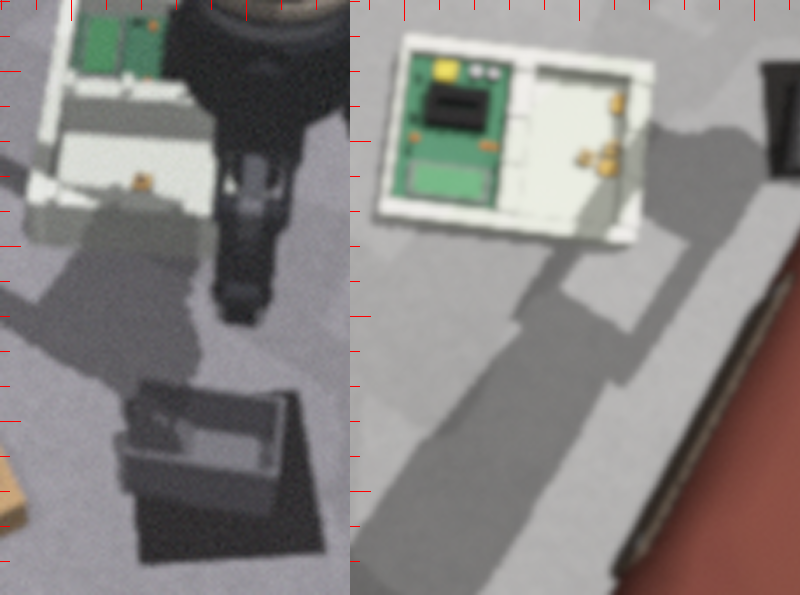

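Run:
```python
from h import *
t=cv2.imread("/tmp/top5.png")[:,:,::-1];s=cv2.imread("/tmp/side5.png")[:,:,::-1]
q=onz("side",np.array([(118,437),(272,472),(287,395),(138,380)])/3.5+[279.5,179.5],.053);print("rim",q.mean(0),q)
# block / slot from top: dark region
g=t[172:205,298:335].min(2) if 0 else cv2.cvtColor(t,cv2.COLOR_RGB2GRAY)
sub=g[178:202,300:330];print(sub[:, ::1])
for z in(.13,): print(delta((.455,-.3045,z),down(116)))
```

```text
rim [ 0.5924 -0.2871  0.053 ] [[ 0.5424 -0.2967  0.053 ]
 [ 0.6289 -0.3212  0.053 ]
 [ 0.6429 -0.2716  0.053 ]
 [ 0.5553 -0.259   0.053 ]]
[[201 180 147 132 129 129 128 129 141 168 191 200 202 200 194 173 142 116
  115 132 150 152 137 120 116 121 123 121 118 121]
 [198 173 143 131 129 129 130 133 149 180 202 211 213 210 201 180 149 128
  132 158 182 187 167 139 137 150 150 132 115 106]
 [197 169 138 126 122 125 128 130 147 179 203 211 212 209 197 173 146 130
  135 160 187 193 174 147 155 178 179 159 130 111]
 [198 166 134 116 107 114 123 126 137 166 188 197 199 196 185 162 140 129
  123 135 157 165 149 130 143 170 176 160 135 115]
 [199 165 132 112  99 106 117 115 113 130 148 157 163 164 158 143 131 123
  113 106 113 121 116 106 110 128 138 134 126 116]
 [197 163 132 115 104 109 111  99  84  84  92 100 108 114 116 116 116 114
  108  98  99 107 110 105  95  98 108 118 123 118]
 [191 155 132 123 115 115 107  86  65  57  58  61  66  73  79  84  90  93
   93  92  95 102 105 104 101 106 118 125 126 120]
 [181 148 132 127 124 118 101  77  57  49  49  50  51  53  55  59  63  67
   69  71  7
[... 1406 characters left out ...]
19 153]
 [138 134 135 136 130 118 107 101  98  93  85  81  82  82  74  68  65  62
   59  56  52  50  55  76 105 124 127 119 122 161]
 [136 133 138 143 142 133 127 124 123 117 110 107 110 110 105 100  99  96
   92  85  78  79  85 100 116 127 128 119 127 172]
 [133 130 133 139 142 138 133 133 132 129 126 125 126 126 125 123 122 120
  116 108 105 106 117 126 132 134 130 119 135 183]
 [129 121 122 130 135 135 134 135 134 134 133 132 132 133 132 132 131 130
  128 125 125 128 137 145 145 142 137 124 140 188]
 [124 113 114 125 132 134 135 135 135 134 134 134 133 134 133 133 133 133
  133 132 132 135 143 147 144 143 139 126 143 191]]
(array([-140.4,   38.2,   49.3]), array([ 0.005,  0.001, -2.209]))
```

Emit:
{"op": "servo_tool", "data": {
  "rows": [
    {"tx":-12,"ty":4,"tz":0,"ax":0,"ay":0,"az":-0.12},
    {"tx":-24,"ty":7,"tz":0,"ax":0,"ay":0,"az":-0.24},
    {"tx":-36,"ty":11,"tz":0,"ax":0,"ay":0,"az":-0.36},
    {"tx":-48,"ty":14,"tz":0,"ax":0,"ay":0,"az":-0.48},
    {"tx":-60,"ty":18,"tz":0,"ax":0,"ay":0,"az":-0.6},
    {"tx":-72,"ty":21,"tz":0,"ax":0,"ay":0,"az":-0.72},
    {"tx":-84,"ty":25,"tz":0,"ax":0,"ay":0,"az":-0.84},
    {"tx":-96,"ty":28,"tz":0,"ax":0,"ay":0,"az":-0.96},
    {"tx":-108,"ty":31,"tz":0,"ax":0,"ay":0,"az":-1.08},
    {"tx":-120,"ty":34,"tz":10,"ax":0,"ay":0,"az":-1.2},
    {"tx":-132,"ty":36,"tz":20,"ax":0,"ay":0,"az":-1.32},
    {"tx":-140,"ty":38,"tz":30,"ax":0,"ay":0,"az":-1.44}
  ]
}}

```text
time_s: 13.42
tcp_pos: [0.4518, -0.3022, 0.1445]
orientation: [0.808, 0.59, -0.001, -0.002]
wrist_force: [-0.3, -0.1, -1.4]
grip_width: 0.0856
gripper_force: 0.0
```

Emit:
{"op": "servo_tool", "data": {
  "rows": [
    {"tx":0,"ty":0,"tz":5,"ax":0,"ay":0,"az":-0.12},
    {"tx":0,"ty":0,"tz":10,"ax":0,"ay":0,"az":-0.24},
    {"tx":0,"ty":0,"tz":15,"ax":0,"ay":0,"az":-0.36},
    {"tx":0,"ty":0,"tz":20,"ax":0,"ay":0,"az":-0.48},
    {"tx":0,"ty":0,"tz":20,"ax":0,"ay":0,"az":-0.6},
    {"tx":0,"ty":0,"tz":20,"ax":0,"ay":0,"az":-0.72},
    {"tx":0,"ty":0,"tz":20,"ax":0,"ay":0,"az":-0.77},
    {"tx":0,"ty":0,"tz":20,"ax":0,"ay":0,"az":-0.77},
    {"tx":0,"ty":0,"tz":20,"ax":0,"ay":0,"az":-0.77}
  ]
}}

```text
time_s: 14.17
tcp_pos: [0.4531, -0.3026, 0.1254]
orientation: [0.53, 0.848, -0.0, -0.002]
wrist_force: [0.2, -0.1, 0.0]
grip_width: 0.0854
gripper_force: 0.0
```

Run:
```python
from h import *
s=sense();print(s['joints'],s['tcp_pos'],s['time_s'])
print(delta((.455,-.3045,.037),down(116)))
t=cv2.imread("pics/top0.png");g=cv2.cvtColor(t,cv2.COLOR_BGR2GRAY).astype(float)
for f in("pics/top0.png","/tmp/top5.png","/tmp/t2.png"):
    g=cv2.cvtColor(cv2.imread(f),cv2.COLOR_BGR2GRAY).astype(float)
    w=np.clip(44-g,0,None);w[:186]=0;w[192:]=0;w[:,:307]=0;w[:,324:]=0
    y,x=np.mgrid[:400,:640];u=((w*x).sum()/w.sum(),(w*y).sum()/w.sum());print(f,u,onz("top",[u],.056))
```

```text
[-0.7169  0.1277  1.8645 -0.0013  1.1533 -1.1699] [ 0.4531 -0.3026  0.1254] 14.1667
(array([-2.8,  1.1, 88.4]), array([-0.003, -0.003, -0.   ]))
pics/top0.png (np.float64(315.0545256270447), np.float64(188.8113413304253)) [[0.6037 0.0369 0.056 ]]
/tmp/top5.png (np.float64(315.0601092896175), np.float64(188.89890710382514)) [[0.6034 0.0369 0.056 ]]
/tmp/t2.png (np.float64(315.12631578947367), np.float64(188.91315789473686)) [[0.6034 0.0367 0.056 ]]
```

Emit:
{"op": "servo_tool", "data": {
  "rows": [
    {"tx":-2,"ty":1,"tz":35,"ax":0,"ay":0,"az":0},
    {"tx":-3,"ty":1,"tz":60,"ax":0,"ay":0,"az":0},
    {"tx":-3,"ty":1,"tz":78,"ax":0,"ay":0,"az":0},
    {"tx":-3,"ty":1,"tz":87,"ax":0,"ay":0,"az":0},
    {"tx":-3,"ty":1,"tz":87,"ax":0,"ay":0,"az":0},
    {"tx":-3,"ty":1,"tz":87,"ax":0,"ay":0,"az":0}
  ]
}}

```text
time_s: 14.67
tcp_pos: [0.4562, -0.3057, 0.04]
orientation: [0.53, 0.848, -0.0, -0.001]
wrist_force: [0.0, -0.5, 1.2]
grip_width: 0.0855
gripper_force: 0.0
```

Emit:
{"op": "servo_tool", "data": {
  "claw": 1,
  "grip_force": 40,
  "rows": [
    {"tx":0,"ty":0,"tz":0,"ax":0,"ay":0,"az":0},
    {"tx":0,"ty":0,"tz":0,"ax":0,"ay":0,"az":0},
    {"tx":0,"ty":0,"tz":0,"ax":0,"ay":0,"az":0},
    {"tx":0,"ty":0,"tz":0,"ax":0,"ay":0,"az":0},
    {"tx":0,"ty":0,"tz":0,"ax":0,"ay":0,"az":0},
    {"tx":0,"ty":0,"tz":0,"ax":0,"ay":0,"az":0},
    {"tx":0,"ty":0,"tz":0,"ax":0,"ay":0,"az":0},
    {"tx":0,"ty":0,"tz":0,"ax":0,"ay":0,"az":0},
    {"tx":0,"ty":0,"tz":0,"ax":0,"ay":0,"az":0},
    {"tx":0,"ty":0,"tz":0,"ax":0,"ay":0,"az":0}
  ]
}}

```text
time_s: 15.5
tcp_pos: [0.4564, -0.306, 0.0403]
orientation: [0.529, 0.848, -0.001, -0.0]
wrist_force: [0.1, -0.2, -0.4]
grip_width: -0.0002
gripper_force: 0.0
```

Run:
```python
from h import *
s=sense();print(s['joints'],s['tcp_pos'],s['orientation'],s['time_s'],s['grip_width'],s['wrist_force'],s['wrist_torque'])
```

```text
[-0.7175  0.2526  1.9018 -0.0014  0.9874 -1.1717] [ 0.4564 -0.306   0.0403] [ 0.5294  0.8484 -0.0006 -0.0002] 15.5 -0.00019159855424440435 [ 0.0904 -0.2193 -0.395 ] [ 0.0349 -0.0252 -0.0049]
```

Run:
```python
from h import *
a=read_camera("side"); crop(a,245,240,325,350,5,"/tmp/a.png")
b=read_camera("top"); crop(b,390,195,470,305,5,"/tmp/b.png")
cv2.imwrite("pics/p6.png",np.hstack([cv2.imread("/tmp/a.png"),cv2.imread("/tmp/b.png")]))
s=sense();print(proj("side",[s['tcp_pos']]),proj("top",[s['tcp_pos']]))
```

```text
[[270.7136 312.4353]] [[429.8899 238.8647]]
```

View pics/p6.png

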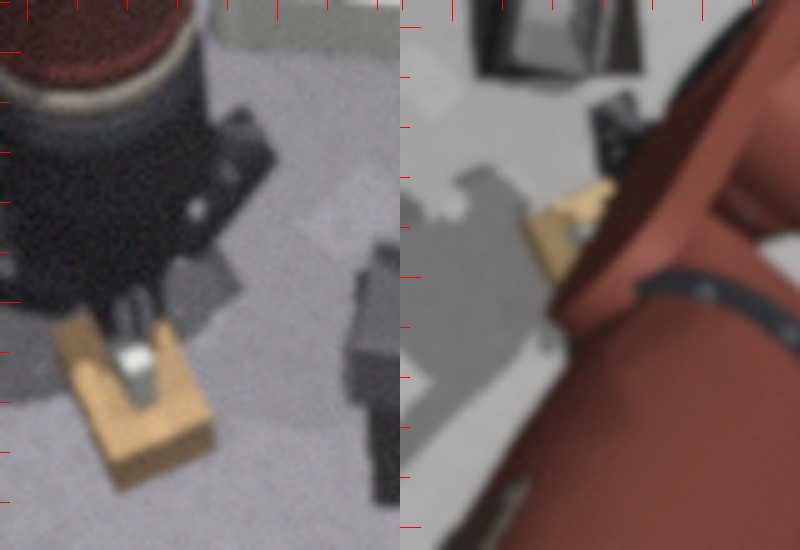

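Emit:
{"op": "servo_tool", "data": {
  "rows": [
    {"tx":0,"ty":0,"tz":-15,"ax":0,"ay":0,"az":0},
    {"tx":0,"ty":0,"tz":-40,"ax":0,"ay":0,"az":0},
    {"tx":0,"ty":0,"tz":-60,"ax":0,"ay":0,"az":0},
    {"tx":0,"ty":0,"tz":-60,"ax":0,"ay":0,"az":0},
    {"tx":0,"ty":0,"tz":-60,"ax":0,"ay":0,"az":0}
  ]
}}

```text
time_s: 16.02
tcp_pos: [0.4577, -0.3069, 0.102]
orientation: [0.529, 0.848, -0.001, 0.002]
wrist_force: [-0.7, 0.0, -0.3]
grip_width: -0.0
gripper_force: 0.0
```

Run:
```python
from h import *
a=read_camera("side"); crop(a,245,230,325,350,5,"pics/p7.png")
s=sense();print(s['tcp_pos'],s['grip_width'],proj("side",[s['tcp_pos']]),proj("top",[s['tcp_pos']]))
h=cv2.cvtColor(a[290:330,255:290].copy(),cv2.COLOR_RGB2HSV)
for c,ar,r in blobs((h[...,2]>185)&(h[...,1]<40)): print(c+[255,290],ar,r)
```

```text
[ 0.4565 -0.306   0.1004] -0.00014024567042602283 [[268.3818 297.0105]] [[435.989  236.6935]]
[270.3 308. ] 64 ((15.300002098083496, 17.599998474121094), (12.074767112731934, 5.366563320159912), 63.43495178222656)
```

View pics/p7.png

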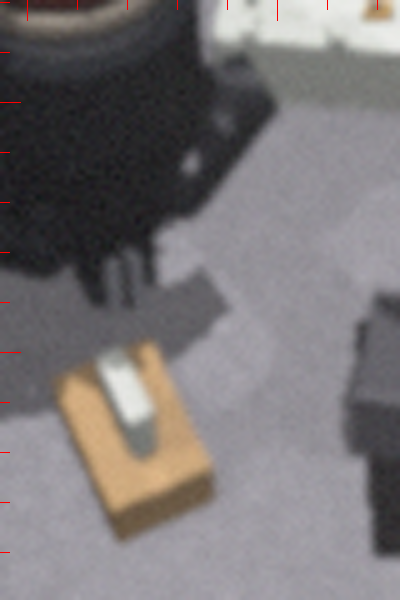

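Emit:
{"op": "servo_tool", "data": {
  "claw": 0,
  "rows": [
    {"tx":0,"ty":0,"tz":0,"ax":0,"ay":0,"az":0},
    {"tx":0,"ty":0,"tz":0,"ax":0,"ay":0,"az":0},
    {"tx":0,"ty":0,"tz":0,"ax":0,"ay":0,"az":0},
    {"tx":0,"ty":0,"tz":0,"ax":0,"ay":0,"az":0},
    {"tx":0,"ty":0,"tz":10,"ax":0,"ay":0,"az":0},
    {"tx":0,"ty":0,"tz":30,"ax":0,"ay":0,"az":0},
    {"tx":0,"ty":0,"tz":50,"ax":0,"ay":0,"az":0},
    {"tx":0,"ty":0,"tz":65,"ax":0,"ay":0,"az":0},
    {"tx":0,"ty":0,"tz":75,"ax":0,"ay":0,"az":0},
    {"tx":0,"ty":0,"tz":77,"ax":0,"ay":0,"az":0},
    {"tx":0,"ty":0,"tz":77,"ax":0,"ay":0,"az":0}
  ]
}}

```text
time_s: 16.98
tcp_pos: [0.4557, -0.3054, 0.0222]
orientation: [0.529, 0.848, -0.0, -0.001]
wrist_force: [0.9, -1.1, 0.6]
grip_width: 0.0854
gripper_force: 0.0
```

Emit:
{"op": "servo_tool", "data": {
  "claw": 1,
  "grip_force": 30,
  "rows": [
    {"tx":0,"ty":0,"tz":0,"ax":0,"ay":0,"az":0},
    {"tx":0,"ty":0,"tz":0,"ax":0,"ay":0,"az":0},
    {"tx":0,"ty":0,"tz":0,"ax":0,"ay":0,"az":0},
    {"tx":0,"ty":0,"tz":0,"ax":0,"ay":0,"az":0},
    {"tx":0,"ty":0,"tz":0,"ax":0,"ay":0,"az":0},
    {"tx":0,"ty":0,"tz":0,"ax":0,"ay":0,"az":0},
    {"tx":0,"ty":0,"tz":0,"ax":0,"ay":0,"az":0},
    {"tx":0,"ty":0,"tz":0,"ax":0,"ay":0,"az":0},
    {"tx":0,"ty":0,"tz":0,"ax":0,"ay":0,"az":0}
  ]
}}

```text
time_s: 17.73
tcp_pos: [0.4567, -0.3063, 0.0239]
orientation: [0.529, 0.848, -0.001, 0.0]
wrist_force: [-0.7, 0.4, 2.4]
grip_width: 0.0109
gripper_force: 31.9
```

Run:
```python
from h import *
s=sense();print(s['joints'],s['tcp_pos'],s['time_s'],s['grip_width'],s['wrist_force'],s['gripper_force'])
```

```text
[-0.7176  0.2789  1.9067 -0.0015  0.9555 -1.1717] [ 0.4567 -0.3063  0.0239] 17.7333 0.010868192981424411 [-0.7458  0.3887  2.4399] 31.882236341480166
```

Emit:
{"op": "servo_tool", "data": {
  "rows": [
    {"tx":0,"ty":0,"tz":-10,"ax":0,"ay":0,"az":0},
    {"tx":0,"ty":0,"tz":-30,"ax":0,"ay":0,"az":0},
    {"tx":0,"ty":0,"tz":-60,"ax":0,"ay":0,"az":0},
    {"tx":0,"ty":0,"tz":-90,"ax":0,"ay":0,"az":0},
    {"tx":0,"ty":0,"tz":-105,"ax":0,"ay":0,"az":0},
    {"tx":0,"ty":0,"tz":-105,"ax":0,"ay":0,"az":0},
    {"tx":0,"ty":0,"tz":-105,"ax":0,"ay":0,"az":0}
  ]
}}

```text
time_s: 18.32
tcp_pos: [0.4572, -0.3064, 0.1296]
orientation: [0.529, 0.848, -0.001, 0.001]
wrist_force: [-0.6, 0.6, -1.1]
grip_width: 0.0106
gripper_force: 31.5
```

Run:
```python
from h import *
s=sense();print(s['tcp_pos'],s['grip_width'],s['gripper_force'],s['wrist_force'])
print(delta((.6027,.0346,.12),down(83)))
```

```text
[ 0.4572 -0.3064  0.1296] 0.010588558007602477 31.478813127614558 [-0.639   0.639  -1.1114]
(array([242.4, 280.6,   8.9]), array([0.001, 0.003, 0.577]))
```

Emit:
{"op": "servo_tool", "data": {
  "rows": [
    {"tx":20,"ty":23,"tz":0,"ax":0,"ay":0,"az":0.05},
    {"tx":45,"ty":52,"tz":0,"ax":0,"ay":0,"az":0.1},
    {"tx":71,"ty":82,"tz":0,"ax":0,"ay":0,"az":0.16},
    {"tx":97,"ty":112,"tz":0,"ax":0,"ay":0,"az":0.22},
    {"tx":123,"ty":142,"tz":0,"ax":0,"ay":0,"az":0.28},
    {"tx":149,"ty":172,"tz":2,"ax":0,"ay":0,"az":0.34},
    {"tx":175,"ty":202,"tz":4,"ax":0,"ay":0,"az":0.4},
    {"tx":201,"ty":232,"tz":6,"ax":0,"ay":0,"az":0.46},
    {"tx":225,"ty":260,"tz":8,"ax":0,"ay":0,"az":0.52},
    {"tx":242,"ty":280,"tz":9,"ax":0,"ay":0,"az":0.577},
    {"tx":242,"ty":280,"tz":9,"ax":0,"ay":0,"az":0.577},
    {"tx":242,"ty":280,"tz":9,"ax":0,"ay":0,"az":0.577}
  ]
}}

```text
time_s: 19.32
tcp_pos: [0.5999, 0.0359, 0.1162]
orientation: [0.748, 0.664, -0.002, -0.002]
wrist_force: [-0.6, -0.8, -1.1]
grip_width: 0.0107
gripper_force: 31.5
```

Run:
```python
from h import *
s=sense();print(s['joints'],s['tcp_pos'],s['grip_width'],s['gripper_force'],delta((.6027,.0346,.09),down(83)))
a=read_camera("side"); crop(a,300,140,380,240,6,"/tmp/a.png")
b=read_camera("top"); crop(b,290,150,340,250,6,"/tmp/b.png")
cv2.imwrite("pics/p8.png",np.hstack([cv2.imread("/tmp/a.png"),cv2.imread("/tmp/b.png")]))
```

```text
[-0.0562  0.2539  1.735  -0.0015  1.1584  0.0628] [0.5999 0.0359 0.1162] 0.010719771812213513 31.49231674382463 (array([-0.9,  3.1, 26.2]), array([-0.006,  0.002,  0.004]))
```

View pics/p8.png

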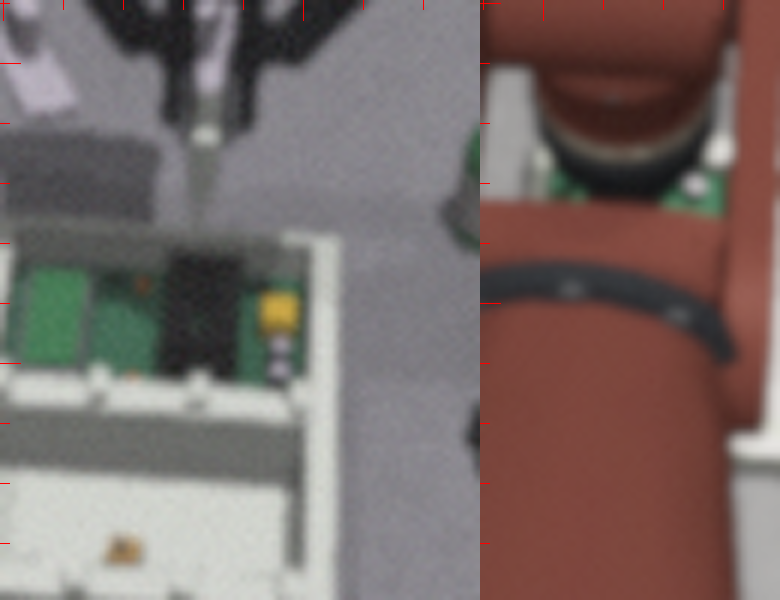

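Run:
```python
from h import *
a=cv2.imread("/tmp/a.png") ; im=read_camera("side"); g=cv2.cvtColor(im,cv2.COLOR_RGB2GRAY).astype(int)
for z in(.056,):
  for y in(.02,.037,.05):
    u=proj("side",[(.603,y,z)])[0];r=int(round(u[1]));print(y,u,"row",r,g[r,320:348])
s=sense();p=s['tcp_pos'];print(p)
for dz in(0,-.018,.01): print(dz,proj("side",[p+[0,0,dz]]))
for r in range(158,182,2): print(r,g[r,324:344])
```

```text
0.02 [333.4873 193.2829] row 193 [ 97  96  93  88  77  64  60  53  41  44  42  49  50  51  44  42  46  44
  43  56  76  84  85 100 126 135 137 139]
0.037 [333.0756 188.7504] row 189 [ 62  59  58  60  59  60  61  49  45  44  40  44  37  42  40  40  45  46
  47  43  53  60  65  89 111 130 132 140]
0.05 [332.7671 185.3571] row 185 [61 60 64 67 68 65 63 50 46 37 37 37 41 42 40 40 46 39 43 44 54 70 80 72
 79 89 97 99]
[0.6003 0.0335 0.1175]
0 [[333.1395 171.8278]]
-0.018 [[332.8332 177.2219]]
0.01 [[333.313  168.7692]]
158 [131 127 103  69  43  54  70  70  75  98 106 110  95  81  75  71  50  44
  83 120]
160 [132 129 110  87  60  66  74  76  92 126 144 130 109  81  73  63  55  53
  88 119]
162 [132 130 130 120 114 101  90  92 140 176 190 182 143 101  87  85  87  98
 112 131]
164 [105 114 123 130 128 122 108 110 126 146 157 156 142 120 106 116 124 129
 132 132]
166 [ 82  85 102 120 133 132 125 115 106 106 107 108 118 126 132 129 133 134
 133 129]
168 [ 85  91 107 123 138 131 128 115 104 107 104 109 118 128 134 135 135 133
 133 133]
170 [ 82  98 120 130 132 132 128 114 105 104 106 109 118 130 133 131 135 131
 137 134]
172 [ 86 105 123 127 130 131 128 116 105 105 107 113 126 126 128 132 130 128
 128 127]
174 [ 84  96 115 122 124 125 124 118 106 109 117 122 126 126 124 124 125 122
 125 127]
176 [ 83  96 112 121 125 126 121 119 109 113 117 126 123 121 123 119 122 120
 122 124]
178 [103  98 106 108 106 109 111 106 109 107 113 115 112 113 123 128 126 117
 118 118]
180 [83 88 89 88 82 82 87 90 91 95 94 87 87 89 95 99 95 96 95 92]
```

```bash
cat >> h.py <<'E'
def avg(n=6):
    P=[];Q=[]
    for _ in range(n):
        read_camera("side");s=sense();P.append(s["tcp_pos"]);Q.append(s["orientation"])
    Q=Ro.from_quat(Q).mean().as_quat(); print("std",np.std(P,0),"t",s["time_s"])
    s["tcp_pos"]=np.mean(P,0);s["orientation"]=Q; return s
E
python3 - <<'E'
from h import *
s=avg(8);print(s['tcp_pos'],s['joints'])
print(delta((.603,.0346,.07),down(83),s))
E
```

```text
std [0.0004 0.0003 0.0004] t 19.8667
[0.6013 0.0335 0.1189] [-0.0595  0.2502  1.7332 -0.001   1.1585  0.0637]
(array([ 1.4,  1.6, 48.8]), array([-0.001,  0.001, -0.001]))
```

Emit:
{"op": "servo_tool", "data": {
  "rows": [
    {"tx":1.4,"ty":1.6,"tz":10,"ax":0,"ay":0,"az":0},
    {"tx":1.4,"ty":1.6,"tz":20,"ax":0,"ay":0,"az":0},
    {"tx":1.4,"ty":1.6,"tz":30,"ax":0,"ay":0,"az":0},
    {"tx":1.4,"ty":1.6,"tz":38,"ax":0,"ay":0,"az":0},
    {"tx":1.4,"ty":1.6,"tz":42,"ax":0,"ay":0,"az":0},
    {"tx":1.4,"ty":1.6,"tz":46,"ax":0,"ay":0,"az":0},
    {"tx":1.4,"ty":1.6,"tz":50,"ax":0,"ay":0,"az":0},
    {"tx":1.4,"ty":1.6,"tz":54,"ax":0,"ay":0,"az":0},
    {"tx":1.4,"ty":1.6,"tz":54,"ax":0,"ay":0,"az":0},
    {"tx":1.4,"ty":1.6,"tz":54,"ax":0,"ay":0,"az":0}
  ]
}}

```text
time_s: 20.7
tcp_pos: [0.6039, 0.0355, 0.0647]
orientation: [0.749, 0.663, -0.0, 0.001]
wrist_force: [1.4, -1.2, -1.8]
grip_width: 0.011
gripper_force: 32.0
```

Run:
```python
from h import *
s=avg(4);print(s['tcp_pos'],s['joints'],s['wrist_force'],s['wrist_torque'])
print(delta((.603,.0346,.0645),down(83),s))
```

```text
std [0. 0. 0.] t 20.9
[0.6038 0.0355 0.0647] [-0.0567  0.3214  1.7581 -0.0013  1.0621  0.066 ] [ 2.8014 -1.3232 -1.9294] [-0.1962 -0.5427  0.0085]
(array([-1. , -0.7,  0.2]), array([0.   , 0.001, 0.   ]))
```

Emit:
{"op": "servo_tool", "data": {
  "rows": [
    {"tx":-1,"ty":1.5,"tz":0,"ax":0,"ay":0,"az":0},
    {"tx":-1,"ty":3,"tz":0,"ax":0,"ay":0,"az":0},
    {"tx":-1,"ty":3,"tz":0,"ax":0,"ay":0,"az":0}
  ]
}}

```text
time_s: 21.15
tcp_pos: [0.6059, 0.0344, 0.0649]
orientation: [0.749, 0.663, -0.001, -0.001]
wrist_force: [0.2, 0.1, 0.2]
grip_width: 0.0107
gripper_force: 32.7
```

Run:
```python
from h import *
s=avg(4);print(s['tcp_pos'],s['wrist_force'],s['wrist_torque'])
```

```text
std [0. 0. 0.] t 21.35
[0.6059 0.0344 0.0649] [ 0.8116 -0.5281 -0.8241] [-0.0063 -0.0137 -0.0642]
```

Emit:
{"op": "servo_tool", "data": {
  "rows": [
    {"tx":0,"ty":0,"tz":4,"ax":0,"ay":0,"az":0},
    {"tx":0,"ty":0,"tz":8,"ax":0,"ay":0,"az":0},
    {"tx":0,"ty":0,"tz":12,"ax":0,"ay":0,"az":0},
    {"tx":0,"ty":0,"tz":15,"ax":0,"ay":0,"az":0},
    {"tx":0,"ty":0,"tz":17,"ax":0,"ay":0,"az":0},
    {"tx":0,"ty":0,"tz":17,"ax":0,"ay":0,"az":0},
    {"tx":0,"ty":0,"tz":17,"ax":0,"ay":0,"az":0}
  ]
}}

```text
time_s: 21.93
tcp_pos: [0.6061, 0.0342, 0.0497]
orientation: [0.749, 0.663, -0.001, -0.0]
wrist_force: [-3.9, 0.2, 9.3]
grip_width: 0.0106
gripper_force: 34.7
```

Run:
```python
from h import *
s=avg(4);print(s['tcp_pos'],s['wrist_force'],s['wrist_torque'])
```

```text
std [0. 0. 0.] t 22.1333
[0.6061 0.0342 0.0497] [-3.9148  1.0189  8.9119] [ 0.0025  0.8218 -0.0066]
```

Emit:
{"op": "servo_tool", "data": {
  "claw": 0,
  "rows": [
    {"tx":0,"ty":0,"tz":-2,"ax":0,"ay":0,"az":0},
    {"tx":0,"ty":0,"tz":-2,"ax":0,"ay":0,"az":0},
    {"tx":0,"ty":0,"tz":-2,"ax":0,"ay":0,"az":0},
    {"tx":0,"ty":0,"tz":-2,"ax":0,"ay":0,"az":0},
    {"tx":0,"ty":0,"tz":-2,"ax":0,"ay":0,"az":0},
    {"tx":0,"ty":0,"tz":-15,"ax":0,"ay":0,"az":0},
    {"tx":0,"ty":0,"tz":-40,"ax":0,"ay":0,"az":0},
    {"tx":0,"ty":0,"tz":-75,"ax":0,"ay":0,"az":0},
    {"tx":0,"ty":0,"tz":-100,"ax":0,"ay":0,"az":0},
    {"tx":0,"ty":0,"tz":-100,"ax":0,"ay":0,"az":0}
  ]
}}

```text
time_s: 22.97
tcp_pos: [0.6117, 0.0341, 0.1566]
orientation: [0.749, 0.663, 0.004, 0.005]
wrist_force: [1.0, -0.1, 2.0]
grip_width: 0.0857
gripper_force: 0.0
```

```bash
cat >> h.py <<'E'
def brass(n,im,roi,z=.013,k=4,vmin=90,smin=50):
    x0,y0,x1,y1=roi
    a=cv2.resize(im[y0:y1,x0:x1],None,fx=k,fy=k,interpolation=cv2.INTER_CUBIC);h=cv2.cvtColor(a,cv2.COLOR_RGB2HSV)
    m=((h[...,1]>smin)&(h[...,0]>5)&(h[...,0]<35)&(h[...,2]>vmin)).astype(np.uint8)
    for c in cv2.findContours(m,cv2.RETR_EXTERNAL,cv2.CHAIN_APPROX_NONE)[0]:
        if cv2.contourArea(c)<8*k*k/2: continue
        w=onz(n,(c[:,0]+.5)/k-.5+[x0,y0],z)[:,:2]
        r=cv2.minAreaRect((w*1000).astype(np.float32)); b=cv2.boxPoints(r);e=b[1]-b[0];f=b[2]-b[1]
        e=e if np.linalg.norm(e)>np.linalg.norm(f) else f
        print(n,"ctr",np.round(r[0],1),"size",np.round(sorted(r[1]),1),"long axis deg",round(np.degrees(np.arctan2(e[1],e[0]))%180,1))
E
python3 - <<'E'
from h import *
s=sense();print(s['tcp_pos'],s['joints'])
a=read_camera("side");b=read_camera("top")
cv2.imwrite("/tmp/s9.png",a[:,:,::-1]);cv2.imwrite("/tmp/t9.png",b[:,:,::-1])
brass("top",b,(450,200,480,245));brass("side",a,(265,365,330,399),.0065)
g=cv2.cvtColor(a,cv2.COLOR_RGB2HSV)
print(proj("side",[(.606,.037,.084),(.606,.037,.088),(.606,.037,.060)]))
for r in range(172,194,2): print(r,g[r,324:344,2])
E
```

```text
[0.6117 0.0341 0.1566] [-0.0583  0.2216  1.6927 -0.0009  1.2143  0.0639]
top ctr [ 473.6 -422.4] size [16.4 18.7] long axis deg 32.5
top ctr [ 536.2 -431. ] size [14.8 20.1] long axis deg 125.6
side ctr [ 539.4 -433.4] size [16.  20.6] long axis deg 124.0
side ctr [ 476.2 -424.8] size [16.9 20.1] long axis deg 36.9
[[334.7143 180.8003]
 [334.7863 179.6406]
 [334.2905 187.6212]]
172 [ 80  96 115 124 132 124 128 133 134 133 133 135 135 130 130 132 130 131
 133 132]
174 [ 81  78  94 116 122 128 125 127 126 131 134 138 133 130 128 132 132 128
 128 129]
176 [ 83  87  84  96 110 118 125 128 132 159 172 179 169 141 127 125 124 128
 129 127]
178 [ 98 102 103 101 103 103 107 113 135 176 195 197 184 148 117 109 116 128
 149 148]
180 [ 87  86  89  88  88  85  86  94 129 183 207 207 188 142  96  95  93 109
 118 114]
182 [ 87  86  86  77  68  56  56  81 134 188 206 208 187 135  83  65  79  94
  93  92]
184 [ 75  76  80  68  53  46  47  70 110 150 164 167 147 105  62  51  62  87
  91  85]
186 [ 78  63  64  59  53  45  41  60  81  99 107 106  90  63  48  49  60  71
  70  69]
188 [ 91  82  70  58  47  44  48  66  86 103 104 101  85  62  51  53  63  65
  67  67]
190 [107 102  81  62  46  47  49  66  89 104 109  96  84  60  51  55  78  88
  94 116]
192 [101  94  77  53  48  47  51  57  77  95  99  92  74  56  44  63  78  90
  97 125]
```

Run:
```python
from h import *
s=avg(2);print(s['tcp_pos'])
print(delta((.545,-.385,.155),down(125),s))
```

```text
std [0.0005 0.     0.0007] t 23.1667
[0.6059 0.0344 0.1479]
(array([-423.7,   -9.4,   -6.6]), array([-0.002,  0.001, -0.733]))
```

Emit:
{"op": "servo_tool", "data": {
  "claw": 1,
  "rows": [
    {"tx":-30,"ty":0,"tz":-7,"ax":0,"ay":0,"az":-0.06},
    {"tx":-70,"ty":-1,"tz":-7,"ax":0,"ay":0,"az":-0.12},
    {"tx":-110,"ty":-2,"tz":-7,"ax":0,"ay":0,"az":-0.18},
    {"tx":-150,"ty":-3,"tz":-7,"ax":0,"ay":0,"az":-0.25},
    {"tx":-190,"ty":-4,"tz":-7,"ax":0,"ay":0,"az":-0.32},
    {"tx":-230,"ty":-5,"tz":-7,"ax":0,"ay":0,"az":-0.4},
    {"tx":-270,"ty":-6,"tz":-7,"ax":0,"ay":0,"az":-0.48},
    {"tx":-310,"ty":-7,"tz":-7,"ax":0,"ay":0,"az":-0.55},
    {"tx":-350,"ty":-8,"tz":-7,"ax":0,"ay":0,"az":-0.62},
    {"tx":-390,"ty":-9,"tz":-7,"ax":0,"ay":0,"az":-0.68},
    {"tx":-424,"ty":-9,"tz":-7,"ax":0,"ay":0,"az":-0.73},
    {"tx":-424,"ty":-9,"tz":-7,"ax":0,"ay":0,"az":-0.73}
  ]
}}

```text
time_s: 24.17
tcp_pos: [0.5429, -0.3915, 0.1531]
orientation: [0.465, 0.885, -0.002, -0.001]
wrist_force: [-0.1, 0.0, 0.4]
grip_width: 0.0001
gripper_force: 0.0
```

Emit:
{"op": "servo_tool", "data": {
  "rows": [
    {"tx":0,"ty":0,"tz":35,"ax":0,"ay":0,"az":0},
    {"tx":0,"ty":0,"tz":70,"ax":0,"ay":0,"az":0},
    {"tx":0,"ty":0,"tz":100,"ax":0,"ay":0,"az":0},
    {"tx":0,"ty":0,"tz":125,"ax":0,"ay":0,"az":0},
    {"tx":0,"ty":0,"tz":143,"ax":0,"ay":0,"az":0},
    {"tx":0,"ty":0,"tz":150,"ax":0,"ay":0,"az":0},
    {"tx":0,"ty":0,"tz":150,"ax":0,"ay":0,"az":0}
  ]
}}

```text
time_s: 24.75
tcp_pos: [0.5428, -0.3826, 0.0009]
orientation: [0.463, 0.886, 0.0, -0.004]
wrist_force: [-0.0, 0.6, 0.4]
grip_width: -0.0002
gripper_force: 0.0
```

Run:
```python
from h import *
s=avg(2);print(s['tcp_pos'],s['wrist_force'],s['grip_width'],s['joints'])
```

```text
std [0.0006 0.0006 0.001 ] t 24.85
[ 0.545  -0.3846  0.0043] [0.2248 0.3329 0.8619] -0.0003136321566856034 [-0.7191  0.5175  1.6138 -0.0014  1.0109 -1.3264]
```

Emit:
{"op": "servo_tool", "data": {
  "rows": [
    {"tx":0,"ty":0,"tz":3,"ax":0,"ay":0,"az":0},
    {"tx":0,"ty":0,"tz":6,"ax":0,"ay":0,"az":0},
    {"tx":0,"ty":0,"tz":9,"ax":0,"ay":0,"az":0},
    {"tx":0,"ty":0,"tz":11,"ax":0,"ay":0,"az":0},
    {"tx":0,"ty":0,"tz":11,"ax":0,"ay":0,"az":0},
    {"tx":0,"ty":0,"tz":11,"ax":0,"ay":0,"az":0}
  ]
}}

```text
time_s: 25.35
tcp_pos: [0.5456, -0.3855, -0.0056]
orientation: [0.463, 0.886, -0.001, -0.0]
wrist_force: [-0.6, 0.1, 0.3]
grip_width: 0.0
gripper_force: 0.0
```

Run:
```python
from h import *
s=avg(2);print(s['tcp_pos'],s['wrist_force'],s['grip_width'],s['joints'])
```

```text
std [0. 0. 0.] t 25.45
[ 0.5457 -0.3856 -0.0054] [-0.2926  0.5004 -0.4024] -0.00013672552378508787 [-0.7195  0.5324  1.6156 -0.0014  0.9933 -1.3266]
```

Emit:
{"op": "servo_tool", "data": {
  "rows": [
    {"tx":0,"ty":0,"tz":3,"ax":0,"ay":0,"az":0},
    {"tx":0,"ty":0,"tz":6,"ax":0,"ay":0,"az":0},
    {"tx":0,"ty":0,"tz":8,"ax":0,"ay":0,"az":0},
    {"tx":0,"ty":0,"tz":10,"ax":0,"ay":0,"az":0},
    {"tx":0,"ty":0,"tz":10,"ax":0,"ay":0,"az":0},
    {"tx":0,"ty":0,"tz":10,"ax":0,"ay":0,"az":0}
  ]
}}

```text
time_s: 25.95
tcp_pos: [0.5454, -0.3854, -0.016]
orientation: [0.463, 0.886, -0.0, -0.001]
wrist_force: [-1.0, 0.4, -0.3]
grip_width: -0.0
gripper_force: 0.0
```

Run:
```python
from h import *
s=avg(2);print(s['tcp_pos'],s['wrist_force'],s['grip_width'],s['joints'])
```

```text
std [0.     0.     0.0001] t 26.05
[ 0.5457 -0.3855 -0.0156] [-1.403  -0.0396  0.1686] 5.125156222894656e-05 [-0.7195  0.5469  1.6168 -0.0015  0.9778 -1.3266]
```

Emit:
{"op": "servo_tool", "data": {
  "rows": [
    {"tx":0,"ty":0,"tz":2,"ax":0,"ay":0,"az":0},
    {"tx":0,"ty":0,"tz":4,"ax":0,"ay":0,"az":0},
    {"tx":0,"ty":0,"tz":6,"ax":0,"ay":0,"az":0},
    {"tx":0,"ty":0,"tz":6,"ax":0,"ay":0,"az":0},
    {"tx":0,"ty":0,"tz":6,"ax":0,"ay":0,"az":0}
  ]
}}

```text
time_s: 26.47
tcp_pos: [0.5454, -0.3854, -0.0219]
orientation: [0.463, 0.886, -0.001, -0.0]
wrist_force: [-0.1, -1.2, 0.9]
grip_width: -0.0001
gripper_force: 0.0
```

Run:
```python
from h import *
s=avg(2);print(s['tcp_pos'],s['wrist_force'],s['grip_width'],s['joints'])
```

```text
std [0.     0.     0.0001] t 26.5667
[ 0.5456 -0.3855 -0.0217] [0.4248 0.0605 0.7684] 0.00010584182400509238 [-0.7194  0.5556  1.6174 -0.0014  0.9686 -1.3267]
```

Emit:
{"op": "servo_tool", "data": {
  "rows": [
    {"tx":0,"ty":0,"tz":2,"ax":0,"ay":0,"az":0},
    {"tx":0,"ty":0,"tz":4,"ax":0,"ay":0,"az":0},
    {"tx":0,"ty":0,"tz":5,"ax":0,"ay":0,"az":0},
    {"tx":0,"ty":0,"tz":5,"ax":0,"ay":0,"az":0},
    {"tx":0,"ty":0,"tz":5,"ax":0,"ay":0,"az":0}
  ]
}}

```text
time_s: 26.98
tcp_pos: [0.5456, -0.3854, -0.0268]
orientation: [0.463, 0.886, -0.001, -0.0]
wrist_force: [-0.4, 0.4, 0.5]
grip_width: -0.0001
gripper_force: 0.0
```

Run:
```python
from h import *
s=avg(2);print(s['tcp_pos'],s['wrist_force'],s['grip_width'],s['joints'])
```

```text
std [0. 0. 0.] t 27.0833
[ 0.5457 -0.3855 -0.0266] [-0.5345 -0.527   0.5502] -0.0003833368856976147 [-0.7195  0.5629  1.6177 -0.0014  0.9609 -1.3266]
```

Emit:
{"op": "servo_tool", "data": {
  "rows": [
    {"tx":0,"ty":0,"tz":2,"ax":0,"ay":0,"az":0},
    {"tx":0,"ty":0,"tz":4,"ax":0,"ay":0,"az":0},
    {"tx":0,"ty":0,"tz":5,"ax":0,"ay":0,"az":0},
    {"tx":0,"ty":0,"tz":5,"ax":0,"ay":0,"az":0},
    {"tx":0,"ty":0,"tz":5,"ax":0,"ay":0,"az":0}
  ]
}}

```text
time_s: 27.5
tcp_pos: [0.5459, -0.3857, -0.031]
orientation: [0.463, 0.886, -0.001, -0.0]
wrist_force: [-0.8, 0.6, 4.5]
grip_width: 0.0001
gripper_force: 2.1
```

Run:
```python
from h import *
s=avg(2);print(s['tcp_pos'],s['wrist_force'],s['grip_width'],s['joints'])
im=read_camera("side");g=cv2.cvtColor(im,cv2.COLOR_RGB2GRAY).astype(int)
print(proj("side",[s['tcp_pos'],(.5457,-.3855,0),(.5457,-.3855,.013)]))
for r in range(320,366,3): print(r,g[r,300:332:2])
```

```text
std [0. 0. 0.] t 27.6
[ 0.5459 -0.3857 -0.031 ] [-1.2293  0.1525  5.7835] 3.408987318716394e-05 [-0.7195  0.5696  1.6176 -0.0015  0.9541 -1.3267]
[[315.8379 364.2228]
 [315.928  358.0513]
 [316.0042 355.3908]]
320 [89 62 41 43 37 44 42 49 49 48 45 50 49 51 50 52]
323 [50 87 93 63 47 47 43 58 60 56 59 57 62 61 63 65]
326 [ 43  47  68  90  90  74  56  56  60  59  60  58  61  84 125 136]
329 [ 43  40  46  46  60  76  92 130 137 142 143 139 130 111  91  72]
332 [29 37 42 42 45 51 58 57 67 66 68 66 61 61 59 55]
335 [34 28 32 37 39 53 63 60 55 61 63 54 55 54 50 44]
338 [40 41 36 37 32 36 40 42 41 40 41 39 37 40 42 37]
341 [33 35 39 33 34 39 32 35 40 35 33 37 37 40 41 38]
344 [60 44 35 39 35 32 36 40 37 41 38 40 36 39 37 40]
347 [ 67  42  39  35  35  36  37  37  33  41  36  40  38  37  67 104]
350 [ 52  32  39  30  38  38  36  37  34  35  35  39  42  81 123 143]
353 [ 63  44  41  38  40  40  30  38  38  36  56  82  74 137 145 150]
356 [ 95  75  45  46  47  45  34  31  38  54  58  87 121 145 145 148]
359 [ 49  48  41  38  38  46  40  28  49  88  69 103 140 144 143 143]
362 [ 39  42  48  47  87 126 109  78  90 105 130 144 142 144 149 148]
365 [ 96 108  98 120 141 144 144 143 142 145 151 150 151 155 158 149]
```

Run:
```python
from h import *
print(delta((.538,-.4325,-.027),down(125)))
```

```text
(array([-33.9, -33.2,  -3.9]), array([-0.001,  0.001, -0.003]))
```

Emit:
{"op": "servo_tool", "data": {
  "claw": 0.55,
  "rows": [
    {"tx":0,"ty":0,"tz":-25,"ax":0,"ay":0,"az":0},
    {"tx":0,"ty":0,"tz":-50,"ax":0,"ay":0,"az":0},
    {"tx":-10,"ty":-10,"tz":-50,"ax":0,"ay":0,"az":0},
    {"tx":-25,"ty":-25,"tz":-50,"ax":0,"ay":0,"az":0},
    {"tx":-34,"ty":-33,"tz":-50,"ax":0,"ay":0,"az":0},
    {"tx":-34,"ty":-33,"tz":-50,"ax":0,"ay":0,"az":0},
    {"tx":-34,"ty":-33,"tz":-35,"ax":0,"ay":0,"az":0},
    {"tx":-34,"ty":-33,"tz":-20,"ax":0,"ay":0,"az":0},
    {"tx":-34,"ty":-33,"tz":-10,"ax":0,"ay":0,"az":0},
    {"tx":-34,"ty":-33,"tz":-5,"ax":0,"ay":0,"az":0},
    {"tx":-34,"ty":-33,"tz":-5,"ax":0,"ay":0,"az":0},
    {"tx":-34,"ty":-33,"tz":-5,"ax":0,"ay":0,"az":0}
  ]
}}

```text
time_s: 28.65
tcp_pos: [0.5375, -0.4311, -0.028]
orientation: [0.463, 0.886, -0.0, -0.001]
wrist_force: [0.4, -0.6, 0.2]
grip_width: 0.0385
gripper_force: 0.0
```

Emit:
{"op": "servo_tool", "data": {
  "claw": 1,
  "grip_force": 30,
  "rows": [
    {"tx":0,"ty":0,"tz":0,"ax":0,"ay":0,"az":0},
    {"tx":0,"ty":0,"tz":0,"ax":0,"ay":0,"az":0},
    {"tx":0,"ty":0,"tz":0,"ax":0,"ay":0,"az":0},
    {"tx":0,"ty":0,"tz":0,"ax":0,"ay":0,"az":0},
    {"tx":0,"ty":0,"tz":0,"ax":0,"ay":0,"az":0},
    {"tx":0,"ty":0,"tz":0,"ax":0,"ay":0,"az":0}
  ]
}}

```text
time_s: 29.15
tcp_pos: [0.5388, -0.4329, -0.0254]
orientation: [0.463, 0.886, -0.001, 0.001]
wrist_force: [0.4, 0.4, 2.6]
grip_width: 0.0115
gripper_force: 31.8
```

Emit:
{"op": "servo_tool", "data": {
  "rows": [
    {"tx":0,"ty":0,"tz":-10,"ax":0,"ay":0,"az":0},
    {"tx":0,"ty":0,"tz":-40,"ax":0,"ay":0,"az":0},
    {"tx":0,"ty":0,"tz":-80,"ax":0,"ay":0,"az":0},
    {"tx":0,"ty":0,"tz":-120,"ax":0,"ay":0,"az":0},
    {"tx":0,"ty":0,"tz":-130,"ax":0,"ay":0,"az":0}
  ]
}}

```text
time_s: 29.57
tcp_pos: [0.5417, -0.4357, 0.1125]
orientation: [0.463, 0.886, -0.002, 0.006]
wrist_force: [1.7, -1.6, 2.0]
grip_width: 0.0117
gripper_force: 31.4
```

Run:
```python
from h import *
s=avg(2);print(s['tcp_pos'],s['wrist_force'],s['grip_width'],s['gripper_force'])
a=read_camera("side");b=read_camera("top")
brass("top",b,(450,200,480,245));brass("side",a,(265,365,330,399),.0065)
print(delta((.571,-.045,.10),down(83),s))
```

```text
std [0.0007 0.0007 0.0018] t 29.6667
[ 0.5413 -0.4354  0.111 ] [ 0.2264 -0.3732 -0.0326] 0.011839168337822427 31.42508089542389
top ctr [ 473.  -422.1] size [16.4 17.7] long axis deg 25.8
side ctr [ 476.4 -424.1] size [17.6 21.1] long axis deg 36.4
(array([303.6, 247.4,   7.6]), array([0.005, 0.011, 0.73 ]))
```

Emit:
{"op": "servo_tool", "data": {
  "rows": [
    {"tx":25,"ty":20,"tz":0,"ax":0,"ay":0,"az":0.07},
    {"tx":50,"ty":40,"tz":0,"ax":0,"ay":0,"az":0.14},
    {"tx":80,"ty":62,"tz":0,"ax":0,"ay":0,"az":0.21},
    {"tx":110,"ty":85,"tz":0,"ax":0,"ay":0,"az":0.28},
    {"tx":140,"ty":110,"tz":0,"ax":0,"ay":0,"az":0.35},
    {"tx":170,"ty":135,"tz":0,"ax":0,"ay":0,"az":0.42},
    {"tx":200,"ty":160,"tz":0,"ax":0,"ay":0,"az":0.49},
    {"tx":230,"ty":185,"tz":0,"ax":0,"ay":0,"az":0.56},
    {"tx":260,"ty":210,"tz":0,"ax":0,"ay":0.01,"az":0.63},
    {"tx":285,"ty":228,"tz":0,"ax":0,"ay":0.01,"az":0.7},
    {"tx":302,"ty":238,"tz":5,"ax":0,"ay":0.01,"az":0.73},
    {"tx":302,"ty":238,"tz":7,"ax":0,"ay":0.01,"az":0.73}
  ]
}}

```text
time_s: 30.77
tcp_pos: [0.5571, -0.0437, 0.092]
orientation: [0.748, 0.664, -0.0, -0.008]
wrist_force: [-0.8, 0.2, -0.5]
grip_width: 0.0116
gripper_force: 31.4
```

Run:
```python
from h import *
s=avg(2);print(s['tcp_pos'],s['wrist_force'],s['grip_width'],s['gripper_force'])
print(delta((.562,-.05,-.006),down(83),s))
```

```text
std [0.0004 0.0008 0.0004] t 30.8667
[ 0.5577 -0.0466  0.0923] [ 0.0626  0.248  -0.0787] 0.01169924215078538 31.424233317375183
(array([-3.7,  5.8, 98.2]), array([-0.012, -0.008,  0.003]))
```

Emit:
{"op": "servo_tool", "data": {
  "rows": [
    {"tx":-4,"ty":6,"tz":25,"ax":-0.01,"ay":-0.008,"az":0},
    {"tx":-4,"ty":6,"tz":50,"ax":-0.01,"ay":-0.008,"az":0},
    {"tx":-4,"ty":6,"tz":75,"ax":-0.01,"ay":-0.008,"az":0},
    {"tx":-4,"ty":6,"tz":90,"ax":-0.01,"ay":-0.008,"az":0},
    {"tx":-4,"ty":6,"tz":96,"ax":-0.01,"ay":-0.008,"az":0},
    {"tx":-4,"ty":6,"tz":96,"ax":-0.01,"ay":-0.008,"az":0}
  ]
}}

```text
time_s: 31.37
tcp_pos: [0.5634, -0.0531, -0.0029]
orientation: [0.749, 0.662, 0.0, -0.0]
wrist_force: [0.5, -0.4, -0.2]
grip_width: 0.0119
gripper_force: 31.4
```

Emit:
{"op": "servo_tool", "data": {
  "claw": 0.55,
  "rows": [
    {"tx":0,"ty":0,"tz":0,"ax":0,"ay":0,"az":0},
    {"tx":0,"ty":0,"tz":0,"ax":0,"ay":0,"az":0},
    {"tx":0,"ty":0,"tz":0,"ax":0,"ay":0,"az":0},
    {"tx":0,"ty":0,"tz":-20,"ax":0,"ay":0,"az":0},
    {"tx":0,"ty":0,"tz":-55,"ax":0,"ay":0,"az":0},
    {"tx":0,"ty":0,"tz":-95,"ax":0,"ay":0,"az":0},
    {"tx":0,"ty":0,"tz":-110,"ax":0,"ay":0,"az":0},
    {"tx":0,"ty":0,"tz":-110,"ax":0,"ay":0,"az":0}
  ]
}}

```text
time_s: 32.03
tcp_pos: [0.571, -0.0533, 0.1179]
orientation: [0.749, 0.663, 0.006, 0.008]
wrist_force: [0.5, 0.2, 0.4]
grip_width: 0.0385
gripper_force: 0.0
```

Run:
```python
from h import *
s=avg(2);print(s['tcp_pos'],s['wrist_force'],s['grip_width'],s['gripper_force'])
print(delta((.475,-.4235,.06),down(35),s))
```

```text
std [0.0011 0.0002 0.0013] t 32.1333
[ 0.5678 -0.0527  0.1134] [-0.0832  0.0159 -0.4703] 0.03825377290242062 0.0
(array([-379.3,  -47.7,   53.1]), array([ 0.012, -0.005,  0.838]))
```

Emit:
{"op": "servo_tool", "data": {
  "rows": [
    {"tx":-32,"ty":-4,"tz":0,"ax":0.01,"ay":0,"az":0.07},
    {"tx":-66,"ty":-8,"tz":0,"ax":0.01,"ay":0,"az":0.14},
    {"tx":-100,"ty":-12,"tz":0,"ax":0.01,"ay":0,"az":0.22},
    {"tx":-135,"ty":-17,"tz":0,"ax":0.01,"ay":0,"az":0.3},
    {"tx":-170,"ty":-21,"tz":0,"ax":0.01,"ay":0,"az":0.38},
    {"tx":-205,"ty":-26,"tz":0,"ax":0.01,"ay":0,"az":0.46},
    {"tx":-240,"ty":-30,"tz":0,"ax":0.01,"ay":0,"az":0.54},
    {"tx":-275,"ty":-34,"tz":0,"ax":0.01,"ay":0,"az":0.62},
    {"tx":-310,"ty":-39,"tz":10,"ax":0.01,"ay":0,"az":0.7},
    {"tx":-345,"ty":-43,"tz":25,"ax":0.01,"ay":0,"az":0.78},
    {"tx":-379,"ty":-48,"tz":45,"ax":0.01,"ay":0,"az":0.84},
    {"tx":-379,"ty":-48,"tz":53,"ax":0.01,"ay":0,"az":0.84}
  ]
}}

```text
time_s: 33.13
tcp_pos: [0.4679, -0.4266, 0.0524]
orientation: [0.955, 0.297, -0.002, -0.004]
wrist_force: [-0.5, 0.7, -0.9]
grip_width: 0.0386
gripper_force: 0.0
```

Run:
```python
from h import *
s=avg(2);print(s['tcp_pos'],s['wrist_force'],s['grip_width'],s['joints'])
print(delta((.475,-.4235,-.027),down(35),s))
```

```text
std [0.0004 0.0009 0.0006] t 33.2333
[ 0.4682 -0.4216  0.0513] [-0.3127  0.541  -0.3559] 0.03840120006571915 [-0.8438  0.394   1.6887  0.0016  1.0732  0.1198]
(array([ 4.6,  6.5, 78.2]), array([-0.014,  0.001, -0.005]))
```

Emit:
{"op": "servo_tool", "data": {
  "rows": [
    {"tx":5,"ty":6,"tz":0,"ax":-0.014,"ay":0,"az":0},
    {"tx":5,"ty":6,"tz":20,"ax":-0.014,"ay":0,"az":0},
    {"tx":5,"ty":6,"tz":40,"ax":-0.014,"ay":0,"az":0},
    {"tx":5,"ty":6,"tz":50,"ax":-0.014,"ay":0,"az":0},
    {"tx":5,"ty":6,"tz":50,"ax":-0.014,"ay":0,"az":0},
    {"tx":5,"ty":6,"tz":50,"ax":-0.014,"ay":0,"az":0}
  ]
}}

```text
time_s: 33.73
tcp_pos: [0.4798, -0.4231, 0.0065]
orientation: [0.954, 0.3, 0.001, 0.004]
wrist_force: [0.4, 0.7, 0.3]
grip_width: 0.0384
gripper_force: 0.0
```

Run:
```python
from h import *
s=avg(3);print(s['tcp_pos'],s['wrist_force'],s['grip_width'])
print(delta((.475,-.4235,-.027),down(35),s))
```

```text
std [0.0001 0.0004 0.0004] t 33.8833
[ 0.4806 -0.4246  0.0081] [-0.6595 -0.4679  0.3996] 0.03803142009726417
(array([-4. , -4.5, 35. ]), array([ 0.011, -0.001, -0.001]))
```

Emit:
{"op": "servo_tool", "data": {
  "rows": [
    {"tx":-4,"ty":-4.5,"tz":8,"ax":0.01,"ay":0,"az":0},
    {"tx":-4,"ty":-4.5,"tz":18,"ax":0.01,"ay":0,"az":0},
    {"tx":-4,"ty":-4.5,"tz":28,"ax":0.01,"ay":0,"az":0},
    {"tx":-4,"ty":-4.5,"tz":34,"ax":0.01,"ay":0,"az":0},
    {"tx":-4,"ty":-4.5,"tz":34,"ax":0.01,"ay":0,"az":0},
    {"tx":-4,"ty":-4.5,"tz":34,"ax":0.01,"ay":0,"az":0}
  ]
}}

```text
time_s: 34.38
tcp_pos: [0.4729, -0.4225, -0.0287]
orientation: [0.954, 0.3, -0.0, -0.002]
wrist_force: [0.1, -0.2, 0.6]
grip_width: 0.0383
gripper_force: 0.0
```

Emit:
{"op": "servo_tool", "data": {
  "claw": 1,
  "grip_force": 30,
  "rows": [
    {"tx":0,"ty":0,"tz":0,"ax":0,"ay":0,"az":0},
    {"tx":0,"ty":0,"tz":0,"ax":0,"ay":0,"az":0},
    {"tx":0,"ty":0,"tz":0,"ax":0,"ay":0,"az":0},
    {"tx":0,"ty":0,"tz":0,"ax":0,"ay":0,"az":0},
    {"tx":0,"ty":0,"tz":0,"ax":0,"ay":0,"az":0},
    {"tx":0,"ty":0,"tz":0,"ax":0,"ay":0,"az":0}
  ]
}}

```text
time_s: 34.88
tcp_pos: [0.4742, -0.4237, -0.0267]
orientation: [0.954, 0.3, 0.0, -0.0]
wrist_force: [0.4, -1.5, 1.8]
grip_width: 0.0122
gripper_force: 32.1
```

Emit:
{"op": "servo_tool", "data": {
  "rows": [
    {"tx":0,"ty":0,"tz":-10,"ax":0,"ay":0,"az":0},
    {"tx":0,"ty":0,"tz":-40,"ax":0,"ay":0,"az":0},
    {"tx":0,"ty":0,"tz":-80,"ax":0,"ay":0,"az":0},
    {"tx":0,"ty":0,"tz":-120,"ax":0,"ay":0,"az":0},
    {"tx":0,"ty":0,"tz":-130,"ax":0,"ay":0,"az":0},
    {"tx":0,"ty":0,"tz":-130,"ax":0,"ay":0,"az":0},
    {"tx":0,"ty":0,"tz":-130,"ax":0,"ay":0,"az":0}
  ]
}}

```text
time_s: 35.47
tcp_pos: [0.474, -0.4237, 0.1037]
orientation: [0.954, 0.3, 0.0, 0.0]
wrist_force: [-0.8, 0.2, -0.9]
grip_width: 0.0119
gripper_force: 31.9
```

Run:
```python
from h import *
s=avg(2);print(s['tcp_pos'],s['wrist_force'],s['grip_width'],s['gripper_force'])
print(delta((.562,-.05,.09),down(83),s))
```

```text
std [0.0003 0.0003 0.0006] t 35.5667
[ 0.4726 -0.4221  0.1009] [ 0.7957  0.2    -1.0049] 0.011658699742014798 31.867913603782654
(array([ 286.1, -254.1,   12. ]), array([-0.004, -0.002, -0.84 ]))
```

Emit:
{"op": "servo_tool", "data": {
  "rows": [
    {"tx":22,"ty":-22,"tz":0,"ax":0,"ay":0,"az":-0.08},
    {"tx":46,"ty":-46,"tz":0,"ax":0,"ay":0,"az":-0.16},
    {"tx":72,"ty":-72,"tz":0,"ax":0,"ay":0,"az":-0.24},
    {"tx":98,"ty":-98,"tz":0,"ax":0,"ay":0,"az":-0.32},
    {"tx":124,"ty":-124,"tz":0,"ax":0,"ay":0,"az":-0.4},
    {"tx":150,"ty":-150,"tz":0,"ax":0,"ay":0,"az":-0.48},
    {"tx":176,"ty":-176,"tz":0,"ax":0,"ay":0,"az":-0.56},
    {"tx":202,"ty":-202,"tz":0,"ax":0,"ay":0,"az":-0.64},
    {"tx":228,"ty":-228,"tz":0,"ax":0,"ay":0,"az":-0.72},
    {"tx":252,"ty":-252,"tz":5,"ax":0,"ay":0,"az":-0.8},
    {"tx":266,"ty":-268,"tz":10,"ax":0,"ay":0,"az":-0.84},
    {"tx":266,"ty":-268,"tz":10,"ax":0,"ay":0,"az":-0.84}
  ]
}}

```text
time_s: 36.57
tcp_pos: [0.5354, -0.0466, 0.089]
orientation: [0.747, 0.665, -0.001, -0.004]
wrist_force: [-0.6, -0.7, 0.0]
grip_width: 0.012
gripper_force: 31.9
```

Emit:
{"op": "servo_tool", "data": {
  "rows": [
    {"tx":0,"ty":0,"tz":0,"ax":0,"ay":0,"az":0},
    {"tx":0,"ty":0,"tz":0,"ax":0,"ay":0,"az":0},
    {"tx":0,"ty":0,"tz":10,"ax":0,"ay":0,"az":0}
  ]
}}

```text
time_s: 36.82
tcp_pos: [0.5402, -0.0529, 0.0841]
orientation: [0.749, 0.662, 0.001, 0.001]
wrist_force: [-0.5, -0.4, -0.3]
grip_width: 0.012
gripper_force: 31.9
```

Run:
```python
from h import *
s=avg(3);print(s['tcp_pos'],s['wrist_force'],s['grip_width'],s['gripper_force'])
print(delta((.538,-.05,-.006),down(83),s))
```

```text
std [0.0003 0.0001 0.0003] t 36.9667
[ 0.5375 -0.0524  0.0813] [-0.7658  0.0746 -0.0297] 0.01171266631287107 31.871543526649475
(array([ 2.3,  0.5, 87.3]), array([-0.003, -0.001, -0.002]))
```

Emit:
{"op": "servo_tool", "data": {
  "rows": [
    {"tx":2,"ty":0,"tz":25,"ax":0,"ay":0,"az":0},
    {"tx":2,"ty":0,"tz":50,"ax":0,"ay":0,"az":0},
    {"tx":2,"ty":0,"tz":70,"ax":0,"ay":0,"az":0},
    {"tx":2,"ty":0,"tz":82,"ax":0,"ay":0,"az":0},
    {"tx":2,"ty":0,"tz":86,"ax":0,"ay":0,"az":0},
    {"tx":2,"ty":0,"tz":86,"ax":0,"ay":0,"az":0}
  ]
}}

```text
time_s: 37.47
tcp_pos: [0.538, -0.0495, -0.0039]
orientation: [0.749, 0.662, -0.0, -0.001]
wrist_force: [-0.7, 0.4, -0.4]
grip_width: 0.0121
gripper_force: 31.9
```

Emit:
{"op": "servo_tool", "data": {
  "claw": 0.72,
  "rows": [
    {"tx":0,"ty":0,"tz":0,"ax":0,"ay":0,"az":0},
    {"tx":0,"ty":0,"tz":0,"ax":0,"ay":0,"az":0},
    {"tx":0,"ty":0,"tz":0,"ax":0,"ay":0,"az":0},
    {"tx":0,"ty":0,"tz":-20,"ax":0,"ay":0,"az":0},
    {"tx":0,"ty":0,"tz":-55,"ax":0,"ay":0,"az":0},
    {"tx":0,"ty":0,"tz":-95,"ax":0,"ay":0,"az":0},
    {"tx":0,"ty":0,"tz":-125,"ax":0,"ay":0,"az":0},
    {"tx":0,"ty":0,"tz":-125,"ax":0,"ay":0,"az":0}
  ]
}}

```text
time_s: 38.13
tcp_pos: [0.5458, -0.0508, 0.1317]
orientation: [0.749, 0.663, 0.005, 0.007]
wrist_force: [2.6, -0.2, 1.6]
grip_width: 0.0244
gripper_force: 0.0
```

Run:
```python
from h import *
s=avg(2);print(s['tcp_pos'],s['wrist_force'],s['grip_width'],s['gripper_force'])
# move aside target: above slats side, clear view of the well
print(delta((.45,.20,.13),down(83),s))
```

```text
std [0.0012 0.0003 0.0015] t 38.2333
[ 0.5425 -0.0502  0.1269] [-0.6124  0.2103  0.0217] 0.02397156301237365 0.0
(array([ 237.1, -122.2,   -4.2]), array([ 0.009, -0.   ,  0.   ]))
```

Emit:
{"op": "servo_tool", "data": {
  "claw": 0.45,
  "rows": [
    {"tx":8,"ty":-37,"tz":0,"ax":0,"ay":0,"az":0},
    {"tx":16,"ty":-75,"tz":0,"ax":0,"ay":0,"az":0},
    {"tx":24,"ty":-113,"tz":0,"ax":0,"ay":0,"az":0},
    {"tx":32,"ty":-147,"tz":0,"ax":0,"ay":0,"az":0},
    {"tx":32,"ty":-147,"tz":0,"ax":0,"ay":0,"az":0},
    {"tx":32,"ty":-147,"tz":0,"ax":0,"ay":0,"az":0}
  ]
}}

```text
time_s: 38.73
tcp_pos: [0.3936, 0.0011, 0.1199]
orientation: [0.749, 0.663, -0.001, -0.002]
wrist_force: [1.3, -0.9, 0.1]
grip_width: 0.0467
gripper_force: 0.0
```

```bash
cat >> h.py <<'E'
def slats(b,z=.006,roi=(195,165,275,265),k=4,thr=180):
    x0,y0,x1,y1=roi
    a=cv2.resize(b[y0:y1,x0:x1],None,fx=k,fy=k,interpolation=cv2.INTER_CUBIC);g=cv2.cvtColor(a,cv2.COLOR_RGB2GRAY)
    m=cv2.morphologyEx((g>thr).astype(np.uint8),cv2.MORPH_CLOSE,np.ones((25,25)))
    out=[]
    for c in cv2.findContours(m,cv2.RETR_EXTERNAL,cv2.CHAIN_APPROX_NONE)[0]:
        if cv2.contourArea(c)<60*k*k: continue
        w=onz("top",(c[:,0]+.5)/k-.5+[x0,y0],z)[:,:2]
        r=cv2.minAreaRect((w*1000).astype(np.float32)); q=cv2.boxPoints(r);e=q[1]-q[0];f=q[2]-q[1]
        e=e if np.linalg.norm(e)>np.linalg.norm(f) else f
        out.append((np.round(r[0],1),np.round(sorted(r[1]),1),round(np.degrees(np.arctan2(e[1],e[0]))%180,1)))
    return out
E
python3 - <<'E'
from h import *
s=avg(2);print(s['tcp_pos'])
a=read_camera("side");b=read_camera("top");cv2.imwrite("/tmp/s10.png",a[:,:,::-1]);cv2.imwrite("/tmp/t10.png",b[:,:,::-1])
brass("top",b,(325,165,375,235));brass("side",a,(285,205,362,250)); print("elsewhere");brass("top",b,(395,170,480,225));brass("side",a,(255,330,400,399))
for o in slats(b): print(o)
print([x for x in slats(cv2.imread("pics/top0.png")[:,:,::-1])])
E
```

```text
std [0.0007 0.0002 0.0004] t 38.8333
[0.3967 0.0003 0.1216]
top ctr [535.9 -48.4] size [ 5.7 13.7] long axis deg 78.8
top ctr [563.6 -78.2] size [13.8 14.2] long axis deg 153.4
top ctr [564.1 -54.5] size [11.4 12.2] long axis deg 52.5
top ctr [574.    3.3] size [7.9 8.5] long axis deg 90.2
top ctr [563.7 -96.4] size [20.1 34.9] long axis deg 179.0
top ctr [ 613.  -106.1] size [13.3 21. ] long axis deg 179.0
side ctr [566.9 -60.4] size [13.2 35.1] long axis deg 86.1
side ctr [541.3 -50.4] size [12.7 21. ] long axis deg 88.6
elsewhere
side ctr [ 464. -338.] size [16.1 41.1] long axis deg 178.9
(array([437.2, 306.1]), array([ 31.2, 122.7]), np.float32(108.2))
(array([523.7, 286. ]), array([ 31.1, 122.9]), np.float32(106.0))
(array([622.5, 284.9]), array([ 29.8, 121.8]), np.float32(76.2))
[(array([437.2, 306.2]), array([ 29.3, 120.6]), np.float32(108.2)), (array([523.7, 286. ]), array([ 29. , 121.4]), np.float32(106.1)), (array([622.3, 284.9]), array([ 27.7, 119.9]), np.float32(76.1))]
```

Run:
```python
from h import *
s=avg(2);print(s['tcp_pos'],s['joints'])
print(delta((.6225,.285,.06),down(76.2),s))
```

```text
std [0.0001 0.     0.    ] t 39.0333
[ 0.3983 -0.0003  0.1225] [-0.1782 -0.2075  2.1933  0.0012  1.1558 -0.0562]
(array([310.4, 187.6,  62.9]), array([ 0.   , -0.001,  0.118]))
```

Emit:
{"op": "servo_tool", "data": {
  "rows": [
    {"tx":30,"ty":18,"tz":0,"ax":0,"ay":0,"az":0.02},
    {"tx":64,"ty":38,"tz":0,"ax":0,"ay":0,"az":0.04},
    {"tx":98,"ty":58,"tz":0,"ax":0,"ay":0,"az":0.06},
    {"tx":132,"ty":78,"tz":5,"ax":0,"ay":0,"az":0.08},
    {"tx":166,"ty":99,"tz":10,"ax":0,"ay":0,"az":0.1},
    {"tx":200,"ty":120,"tz":20,"ax":0,"ay":0,"az":0.118},
    {"tx":234,"ty":141,"tz":30,"ax":0,"ay":0,"az":0.118},
    {"tx":268,"ty":162,"tz":40,"ax":0,"ay":0,"az":0.118},
    {"tx":296,"ty":179,"tz":50,"ax":0,"ay":0,"az":0.118},
    {"tx":310,"ty":188,"tz":60,"ax":0,"ay":0,"az":0.118},
    {"tx":310,"ty":188,"tz":63,"ax":0,"ay":0,"az":0.118},
    {"tx":310,"ty":188,"tz":63,"ax":0,"ay":0,"az":0.118}
  ]
}}

```text
time_s: 40.03
tcp_pos: [0.6207, 0.2851, 0.0569]
orientation: [0.786, 0.618, -0.002, -0.001]
wrist_force: [-0.5, -0.4, -0.1]
grip_width: 0.0471
gripper_force: 0.0
```

Run:
```python
from h import *
s=avg(4);print(s['tcp_pos'],s['joints'])
print(delta((.6225,.285,-.018),down(76.2),s))
```

```text
std [0.0003 0.0002 0.0008] t 40.2333
[0.6209 0.2842 0.059 ] [0.3257 0.4737 1.5585 0.0011 1.1092 0.5663]
(array([ 1.2,  1.5, 77. ]), array([-0.002,  0.   ,  0.   ]))
```

Emit:
{"op": "servo_tool", "data": {
  "rows": [
    {"tx":1,"ty":1.5,"tz":25,"ax":0,"ay":0,"az":0},
    {"tx":1,"ty":1.5,"tz":48,"ax":0,"ay":0,"az":0},
    {"tx":1,"ty":1.5,"tz":65,"ax":0,"ay":0,"az":0},
    {"tx":1,"ty":1.5,"tz":73,"ax":0,"ay":0,"az":0},
    {"tx":1,"ty":1.5,"tz":76,"ax":0,"ay":0,"az":0},
    {"tx":1,"ty":1.5,"tz":76,"ax":0,"ay":0,"az":0},
    {"tx":1,"ty":1.5,"tz":76,"ax":0,"ay":0,"az":0}
  ]
}}

```text
time_s: 40.82
tcp_pos: [0.6241, 0.2859, -0.015]
orientation: [0.787, 0.617, 0.001, -0.0]
wrist_force: [-0.1, 0.1, 0.3]
grip_width: 0.0469
gripper_force: 0.0
```

Emit:
{"op": "servo_tool", "data": {
  "claw": 1,
  "grip_force": 50,
  "rows": [
    {"tx":0,"ty":0,"tz":0,"ax":0,"ay":0,"az":0},
    {"tx":0,"ty":0,"tz":0,"ax":0,"ay":0,"az":0},
    {"tx":0,"ty":0,"tz":0,"ax":0,"ay":0,"az":0},
    {"tx":0,"ty":0,"tz":0,"ax":0,"ay":0,"az":0},
    {"tx":0,"ty":0,"tz":0,"ax":0,"ay":0,"az":0},
    {"tx":0,"ty":0,"tz":0,"ax":0,"ay":0,"az":0},
    {"tx":0,"ty":0,"tz":0,"ax":0,"ay":0,"az":0}
  ]
}}

```text
time_s: 41.4
tcp_pos: [0.6242, 0.2863, -0.015]
orientation: [0.787, 0.617, 0.001, -0.0]
wrist_force: [-1.2, 0.4, 5.9]
grip_width: 0.0112
gripper_force: 51.8
```

Run:
```python
from h import *
s=avg(2);print(s['tcp_pos'],s['grip_width'],s['gripper_force'],s['wrist_force'],s['wrist_torque'])
```

```text
std [0. 0. 0.] t 41.5
[ 0.6242  0.2863 -0.015 ] 0.01085937523317532 51.86416983604431 [-0.3249 -0.3663  4.7343] [-0.0204  0.1072  0.0163]
```

Emit:
{"op": "servo_tool", "data": {
  "rows": [
    {"tx":0,"ty":0,"tz":-10,"ax":0,"ay":0,"az":0},
    {"tx":0,"ty":0,"tz":-30,"ax":0,"ay":0,"az":0},
    {"tx":0,"ty":0,"tz":-65,"ax":0,"ay":0,"az":0},
    {"tx":0,"ty":0,"tz":-100,"ax":0,"ay":0,"az":0},
    {"tx":0,"ty":0,"tz":-130,"ax":0,"ay":0,"az":0},
    {"tx":0,"ty":0,"tz":-130,"ax":0,"ay":0,"az":0},
    {"tx":0,"ty":0,"tz":-130,"ax":0,"ay":0,"az":0}
  ]
}}

```text
time_s: 42.08
tcp_pos: [0.6249, 0.2863, 0.1169]
orientation: [0.787, 0.617, 0.003, 0.0]
wrist_force: [-0.4, -0.2, 0.4]
grip_width: 0.0112
gripper_force: 51.0
```

Run:
```python
from h import *
s=avg(3);print(s['tcp_pos'],s['grip_width'],s['gripper_force'],s['wrist_force'],s['wrist_torque'])
print(delta((.6136,-.0717,.11),down(83),s))
b=read_camera("top")
for o in slats(b): print(o)
```

```text
std [0.0008 0.0003 0.0013] t 42.2333
[0.6218 0.2853 0.1124] 0.010821250155061244 51.022329926490784 [-0.3532  0.976  -0.3636] [-0.0454 -0.0076  0.0145]
(array([-348.7,   76.8,    2.2]), array([-0.003,  0.   , -0.118]))
(array([450.9, 265.1]), array([31.1, 36.8]), np.float32(107.0))
(array([529.8, 265.3]), array([30.5, 79.6]), np.float32(106.9))
(array([646.7, 282.4]), array([33.6, 67.9]), np.float32(76.4))
```

Emit:
{"op": "servo_tool", "data": {
  "rows": [
    {"tx":-25,"ty":5,"tz":0,"ax":0,"ay":0,"az":-0.01},
    {"tx":-57,"ty":12,"tz":0,"ax":0,"ay":0,"az":-0.02},
    {"tx":-91,"ty":20,"tz":0,"ax":0,"ay":0,"az":-0.03},
    {"tx":-126,"ty":28,"tz":0,"ax":0,"ay":0,"az":-0.04},
    {"tx":-161,"ty":36,"tz":0,"ax":0,"ay":0,"az":-0.06},
    {"tx":-196,"ty":44,"tz":0,"ax":0,"ay":0,"az":-0.08},
    {"tx":-231,"ty":52,"tz":0,"ax":0,"ay":0,"az":-0.1},
    {"tx":-266,"ty":60,"tz":0,"ax":0,"ay":0,"az":-0.118},
    {"tx":-300,"ty":68,"tz":0,"ax":0,"ay":0,"az":-0.118},
    {"tx":-328,"ty":74,"tz":2,"ax":0,"ay":0,"az":-0.118},
    {"tx":-347,"ty":77,"tz":2,"ax":0,"ay":0,"az":-0.118},
    {"tx":-347,"ty":77,"tz":2,"ax":0,"ay":0,"az":-0.118}
  ]
}}

```text
time_s: 43.28
tcp_pos: [0.6134, -0.0737, 0.1086]
orientation: [0.75, 0.661, -0.002, -0.002]
wrist_force: [0.0, 0.6, -0.2]
grip_width: 0.011
gripper_force: 51.1
```

Emit:
{"op": "servo_tool", "data": {
  "rows": [
    {"tx":0,"ty":0,"tz":5,"ax":0,"ay":0,"az":0},
    {"tx":0,"ty":0,"tz":20,"ax":0,"ay":0,"az":0},
    {"tx":0,"ty":0,"tz":40,"ax":0,"ay":0,"az":0},
    {"tx":0,"ty":0,"tz":52,"ax":0,"ay":0,"az":0},
    {"tx":0,"ty":0,"tz":52,"ax":0,"ay":0,"az":0},
    {"tx":0,"ty":0,"tz":52,"ax":0,"ay":0,"az":0}
  ]
}}

```text
time_s: 43.78
tcp_pos: [0.6137, -0.0682, 0.0571]
orientation: [0.748, 0.663, -0.001, -0.002]
wrist_force: [-0.4, -0.1, -0.7]
grip_width: 0.0112
gripper_force: 51.0
```

Run:
```python
from h import *
s=avg(3);print(s['tcp_pos'],s['grip_width'],s['gripper_force'],s['wrist_force'],s['wrist_torque'])
print(delta((.6138,-.070,.033),down(83),s))
a=read_camera("side");cv2.imwrite("/tmp/s11.png",a[:,:,::-1])
g=cv2.cvtColor(a,cv2.COLOR_RGB2GRAY).astype(int)
p=s['tcp_pos']
# where slat -y end should be: bottom corners, and lip seat at the -y sill
u=Ro.from_euler("z",-7,degrees=True)
for nm,c in(("slat end now",p+u.apply([0,-.0617,.021])),("seat2 sill end",np.array([.6136,-.0717,.048])+u.apply([0,-.06,0]))):
    e=[c+u.apply([d,0,0]) for d in(-.017,-.014,.014,.017)];print(nm,proj("side",e))
for r in range(222,246,2): print(r,g[r,318:362])
```

```text
std [0.0005 0.0003 0.0007] t 43.9333
[ 0.6158 -0.0691  0.0595] 0.011150310252230494 51.005921959877014 [ 0.1827 -0.2437 -0.5905] [-0.0375  0.023  -0.016 ]
(array([-1.2, -1.9, 26.5]), array([ 0.   , -0.001,  0.001]))
slat end now [[332.9691 231.2152]
 [334.2912 231.3166]
 [346.6497 232.2614]
 [347.9757 232.3625]]
seat2 sill end [[331.5425 240.5564]
 [332.8307 240.6567]
 [344.8716 241.5913]
 [346.1635 241.6912]]
222 [135 142 146 147 138 129 131 132 131 136 132 135 133 135 134 132 131 139
 161 182 188 191 193 191 189 188 187 188 187 175 142 107 127 176 200 204
 206 192 161 137 130 128 133 131]
224 [161 156 164 166 154 137 130 134 131 133 135 130 130 135 130 132 130 145
 175 187 193 192 189 187 189 182 187 188 187 176 143 108 128 181 210 215
 216 198 162 135 129 127 133 133]
226 [177 163 160 157 151 143 155 155 150 153 150 148 142 136 133 135 135 152
 181 190 186 188 185 190 186 185 188 187 190 179 139 109 130 186 212 221
 217 199 159 133 130 134 130 128]
228 [139 123 119 126 130 159 193 209 210 211 209 203 182 156 137 134 131 146
 174 193 185 192 187 188 190 187 189 188 187 177 139 111 
[... 821 characters left out ...]
7 217 208 184 184 194 200 201 194 186 185
 177 164 152 141 139 138 134 138 153 172 182 196 203 203 204 209 218 218
 213 187 152 132 130 132 143 144]
240 [156 163 167 168 166 170 172 170 174 165 135 122 124 140 171 196 201 203
 202 196 198 199 196 198 196 197 192 188 167 163 166 176 193 208 216 218
 208 182 147 134 128 134 137 142]
242 [113 111 115 111 111 110 115 114 111 113 110 113 108 115 123 127 127 128
 130 132 129 130 132 135 140 139 139 137 133 126 128 129 147 161 169 170
 168 151 137 133 132 135 139 142]
244 [112 110 109 113 111 111 112 113 113 114 114 114 110 114 114 109 110 110
 112 109 110 111 108 109 111 112 109 112 111 114 111 107 110 109 112 117
 113 121 123 129 134 132 139 141]
```

Emit:
{"op": "servo_tool", "data": {
  "rows": [
    {"tx":0,"ty":-2.5,"tz":5,"ax":0,"ay":0,"az":0},
    {"tx":0,"ty":-2.5,"tz":11,"ax":0,"ay":0,"az":0},
    {"tx":0,"ty":-2.5,"tz":16,"ax":0,"ay":0,"az":0},
    {"tx":0,"ty":-2.5,"tz":20,"ax":0,"ay":0,"az":0},
    {"tx":0,"ty":-2.5,"tz":24,"ax":0,"ay":0,"az":0},
    {"tx":0,"ty":-2.5,"tz":27,"ax":0,"ay":0,"az":0},
    {"tx":0,"ty":-2.5,"tz":27,"ax":0,"ay":0,"az":0},
    {"tx":0,"ty":-2.5,"tz":27,"ax":0,"ay":0,"az":0}
  ]
}}

```text
time_s: 44.65
tcp_pos: [0.6126, -0.0693, 0.033]
orientation: [0.749, 0.663, -0.0, -0.001]
wrist_force: [-1.7, -0.0, 5.7]
grip_width: 0.0106
gripper_force: 51.9
```

Run:
```python
from h import *
s=avg(3);print(s['tcp_pos'],s['orientation'],s['gripper_force'],s['wrist_force'],s['wrist_torque'])
a=read_camera("side");g=cv2.cvtColor(a,cv2.COLOR_RGB2GRAY).astype(int)
for r in range(228,246,2): print(r,g[r,318:362])
```

```text
std [0. 0. 0.] t 44.8
[ 0.6127 -0.0694  0.033 ] [ 0.7489  0.6627 -0.     -0.0009] 51.88515365123749 [-3.9261  0.8601  4.575 ] [0.1456 0.4959 0.0259]
228 [141 121 121 125 132 143 170 174 163 154 152 150 149 140 133 140 163 183
 190 192 192 192 191 188 188 189 190 182 157 127 110 111 140 193 218 220
 213 203 161 135 129 132 134 131]
230 [148 120 114 125 140 163 200 216 215 214 212 212 203 179 154 150 177 188
 193 190 190 190 187 188 191 188 188 192 185 149 119 106 145 197 218 220
 215 195 158 135 127 131 134 134]
232 [150 129 133 134 147 170 197 216 217 217 218 217 207 178 150 153 179 192
 194 191 190 192 186 186 188 189 191 194 184 152 120 111 144 196 216 217
 208 187 149 131 132 131 135 135]
234 [182 181 177 181 181 190 205 212 211 212 217 216 216 200 175 161 180 190
 190 190 191 191 187 186 189 186 188 191 184 169 155 149 168 203 218 217
 210 183 149 131 130 131 130 134]
236 [218 217 218 218 220 221 218 220 217 214 216 216 220 214 199 176 185 187
 190 189 188 186 188 187 191 188 185 180 182 198 211 215 208 215 220 218
 211 187 153 136 130 134 137 135]
238 [214 217 217 216 218 214 221 221 220 206 186 181 196 198 188 171 170 181
 179 182 182 183 183 188 186 192 186 181 185 204 216 217 215 218 220 218
 210 188 151 131 128 133 143 141]
240 [155 159 165 167 168 171 174 174 171 162 140 121 125 144 160 150 133 131
 129 130 132 138 138 145 149 155 157 154 156 164 175 179 192 212 218 219
 208 179 145 134 130 130 136 141]
242 [115 113 116 117 111 114 111 109 114 113 110 108 113 116 117 123 115 109
 105 111 111 111 109 111 113 110 113 123 125 129 126 132 146 164 171 174
 167 155 138 131 131 135 140 138]
244 [110 113 109 114 110 112 113 111 116 112 111 110 111 112 111 111 108 111
 107 110 112 113 108 112 114 110 107 114 112 111 109 110 111 111 113 117
 114 120 128 128 131 135 139 141]
```

Emit:
{"op": "servo_tool", "data": {
  "claw": 0.72,
  "rows": [
    {"tx":0,"ty":-0.5,"tz":-2,"ax":0,"ay":0,"az":0},
    {"tx":0,"ty":-0.5,"tz":-2,"ax":0,"ay":0,"az":0},
    {"tx":0,"ty":-0.5,"tz":-2,"ax":0,"ay":0,"az":0},
    {"tx":0,"ty":-0.5,"tz":-2,"ax":0,"ay":0,"az":0},
    {"tx":0,"ty":-0.5,"tz":-20,"ax":0,"ay":0,"az":0},
    {"tx":0,"ty":-0.5,"tz":-50,"ax":0,"ay":0,"az":0},
    {"tx":0,"ty":-0.5,"tz":-80,"ax":0,"ay":0,"az":0},
    {"tx":0,"ty":-0.5,"tz":-80,"ax":0,"ay":0,"az":0}
  ]
}}

```text
time_s: 45.52
tcp_pos: [0.6175, -0.0705, 0.1192]
orientation: [0.749, 0.663, 0.004, 0.005]
wrist_force: [1.9, -0.8, 0.9]
grip_width: 0.0236
gripper_force: 0.0
```

Run:
```python
from h import *
s=avg(2);print(s['tcp_pos'],s['grip_width'],s['joints'])
print(delta((.5237,.286,.11),down(106),s))
b=read_camera("top")
for o in slats(b): print(o)
```

```text
std [0.0011 0.0002 0.0013] t 45.6167
[ 0.6151 -0.07    0.1154] 0.02390276766586754 [-0.2273  0.2833  1.7025  0.0012  1.1519 -0.1057]
(array([ 342.2, -134. ,    4.7]), array([ 0.006,  0.001, -0.401]))
(array([437.5, 307. ]), array([ 37.1, 125. ]), np.float32(107.8))
(array([523.8, 286.5]), array([ 35.4, 128.3]), np.float32(106.0))
```

Emit:
{"op": "servo_tool", "data": {
  "claw": 0.45,
  "rows": [
    {"tx":28,"ty":-11,"tz":0,"ax":0,"ay":0,"az":-0.04},
    {"tx":62,"ty":-24,"tz":0,"ax":0,"ay":0,"az":-0.08},
    {"tx":97,"ty":-38,"tz":0,"ax":0,"ay":0,"az":-0.12},
    {"tx":132,"ty":-52,"tz":0,"ax":0,"ay":0,"az":-0.16},
    {"tx":167,"ty":-66,"tz":0,"ax":0,"ay":0,"az":-0.2},
    {"tx":202,"ty":-80,"tz":0,"ax":0,"ay":0,"az":-0.24},
    {"tx":237,"ty":-94,"tz":5,"ax":0,"ay":0,"az":-0.28},
    {"tx":272,"ty":-107,"tz":15,"ax":0,"ay":0,"az":-0.32},
    {"tx":305,"ty":-120,"tz":30,"ax":0,"ay":0,"az":-0.36},
    {"tx":330,"ty":-130,"tz":45,"ax":0,"ay":0,"az":-0.4},
    {"tx":342,"ty":-134,"tz":55,"ax":0,"ay":0,"az":-0.4},
    {"tx":342,"ty":-134,"tz":55,"ax":0,"ay":0,"az":-0.4}
  ]
}}

```text
time_s: 46.67
tcp_pos: [0.5163, 0.2873, 0.0526]
orientation: [0.601, 0.799, -0.003, -0.003]
wrist_force: [-0.0, -0.5, -0.7]
grip_width: 0.0471
gripper_force: 0.0
```

Run:
```python
from h import *
s=avg(4);print(s['tcp_pos'],s['grip_width'])
print(delta((.5237,.286,-.016),down(106),s))
```

```text
std [0.0014 0.0004 0.0013] t 46.8667
[0.5201 0.2855 0.0561] 0.04708904394534869
(array([-0.6,  3.8, 72.1]), array([-0.003, -0.   , -0.001]))
```

Emit:
{"op": "servo_tool", "data": {
  "rows": [
    {"tx":0,"ty":2,"tz":25,"ax":0,"ay":0,"az":0},
    {"tx":0,"ty":2,"tz":48,"ax":0,"ay":0,"az":0},
    {"tx":0,"ty":2,"tz":63,"ax":0,"ay":0,"az":0},
    {"tx":0,"ty":2,"tz":70,"ax":0,"ay":0,"az":0},
    {"tx":0,"ty":2,"tz":73,"ax":0,"ay":0,"az":0},
    {"tx":0,"ty":2,"tz":73,"ax":0,"ay":0,"az":0},
    {"tx":0,"ty":2,"tz":73,"ax":0,"ay":0,"az":0}
  ]
}}

```text
time_s: 47.45
tcp_pos: [0.5243, 0.287, -0.0142]
orientation: [0.603, 0.798, 0.001, 0.0]
wrist_force: [0.7, 0.9, -1.1]
grip_width: 0.0468
gripper_force: 0.0
```

Emit:
{"op": "servo_tool", "data": {
  "claw": 1,
  "grip_force": 50,
  "rows": [
    {"tx":0,"ty":0,"tz":0,"ax":0,"ay":0,"az":0},
    {"tx":0,"ty":0,"tz":0,"ax":0,"ay":0,"az":0},
    {"tx":0,"ty":0,"tz":0,"ax":0,"ay":0,"az":0},
    {"tx":0,"ty":0,"tz":0,"ax":0,"ay":0,"az":0},
    {"tx":0,"ty":0,"tz":0,"ax":0,"ay":0,"az":0},
    {"tx":0,"ty":0,"tz":0,"ax":0,"ay":0,"az":0},
    {"tx":0,"ty":0,"tz":0,"ax":0,"ay":0,"az":0}
  ]
}}

```text
time_s: 48.03
tcp_pos: [0.524, 0.2876, -0.0143]
orientation: [0.602, 0.798, 0.001, 0.0]
wrist_force: [-0.1, 0.4, 6.3]
grip_width: 0.0107
gripper_force: 50.4
```

Run:
```python
from h import *
s=avg(2);print(s['tcp_pos'],s['grip_width'],s['gripper_force'],s['wrist_force'],s['wrist_torque'])
```

```text
std [0. 0. 0.] t 48.1333
[ 0.524   0.2876 -0.0143] 0.01079848063426677 50.37977457046509 [ 0.4643 -0.5134  6.179 ] [-0.0483  0.0485 -0.0332]
```

Emit:
{"op": "servo_tool", "data": {
  "rows": [
    {"tx":0,"ty":0,"tz":-10,"ax":0,"ay":0,"az":0},
    {"tx":0,"ty":0,"tz":-30,"ax":0,"ay":0,"az":0},
    {"tx":0,"ty":0,"tz":-65,"ax":0,"ay":0,"az":0},
    {"tx":0,"ty":0,"tz":-100,"ax":0,"ay":0,"az":0},
    {"tx":0,"ty":0,"tz":-130,"ax":0,"ay":0,"az":0},
    {"tx":0,"ty":0,"tz":-130,"ax":0,"ay":0,"az":0},
    {"tx":0,"ty":0,"tz":-130,"ax":0,"ay":0,"az":0}
  ]
}}

```text
time_s: 48.72
tcp_pos: [0.5244, 0.2877, 0.1174]
orientation: [0.602, 0.798, 0.003, 0.001]
wrist_force: [0.4, -0.1, -1.4]
grip_width: 0.0113
gripper_force: 49.6
```

Run:
```python
from h import *
s=avg(3);print(s['tcp_pos'],s['grip_width'],s['gripper_force'],s['wrist_force'])
print(delta((.5713,-.065,.11),down(83),s))
```

```text
std [0.0007 0.0003 0.001 ] t 48.8667
[0.5217 0.2865 0.1135] 0.010466263783486423 49.614134430885315 [-0.3186  0.7884 -0.269 ]
(array([-351.7,  -48.7,    3.3]), array([-0.002, -0.001,  0.4  ]))
```

Emit:
{"op": "servo_tool", "data": {
  "rows": [
    {"tx":-25,"ty":-3,"tz":0,"ax":0,"ay":0,"az":0.03},
    {"tx":-57,"ty":-8,"tz":0,"ax":0,"ay":0,"az":0.07},
    {"tx":-91,"ty":-13,"tz":0,"ax":0,"ay":0,"az":0.11},
    {"tx":-126,"ty":-18,"tz":0,"ax":0,"ay":0,"az":0.15},
    {"tx":-161,"ty":-23,"tz":0,"ax":0,"ay":0,"az":0.19},
    {"tx":-196,"ty":-28,"tz":0,"ax":0,"ay":0,"az":0.23},
    {"tx":-231,"ty":-33,"tz":0,"ax":0,"ay":0,"az":0.27},
    {"tx":-266,"ty":-38,"tz":0,"ax":0,"ay":0,"az":0.31},
    {"tx":-300,"ty":-42,"tz":0,"ax":0,"ay":0,"az":0.35},
    {"tx":-330,"ty":-46,"tz":2,"ax":0,"ay":0,"az":0.39},
    {"tx":-351,"ty":-49,"tz":3,"ax":0,"ay":0,"az":0.4},
    {"tx":-351,"ty":-49,"tz":3,"ax":0,"ay":0,"az":0.4}
  ]
}}

```text
time_s: 49.87
tcp_pos: [0.5707, -0.0679, 0.1085]
orientation: [0.75, 0.661, -0.002, -0.002]
wrist_force: [-0.2, 0.6, -0.4]
grip_width: 0.0106
gripper_force: 49.6
```

Emit:
{"op": "servo_tool", "data": {
  "rows": [
    {"tx":0,"ty":0,"tz":5,"ax":0,"ay":0,"az":0},
    {"tx":0,"ty":0,"tz":20,"ax":0,"ay":0,"az":0},
    {"tx":0,"ty":0,"tz":36,"ax":0,"ay":0,"az":0},
    {"tx":0,"ty":0,"tz":46,"ax":0,"ay":0,"az":0},
    {"tx":0,"ty":0,"tz":46,"ax":0,"ay":0,"az":0},
    {"tx":0,"ty":0,"tz":46,"ax":0,"ay":0,"az":0}
  ]
}}

```text
time_s: 50.37
tcp_pos: [0.5705, -0.0626, 0.0634]
orientation: [0.748, 0.663, -0.001, -0.002]
wrist_force: [0.6, 0.4, -0.2]
grip_width: 0.0106
gripper_force: 49.6
```

Run:
```python
from h import *
s=avg(4);print(s['tcp_pos'],s['gripper_force'],s['wrist_force'],s['wrist_torque'])
print(delta((.571,-.0643,.0335),down(83),s))
```

```text
std [0.0005 0.0003 0.0006] t 50.5667
[ 0.5725 -0.0635  0.0656] 49.57849144935608 [-0.4249  0.0449 -0.7062] [ 0.0008 -0.0089 -0.0042]
(array([-1. , -1.4, 32.1]), array([ 0.   , -0.001,  0.001]))
```

Emit:
{"op": "servo_tool", "data": {
  "rows": [
    {"tx":-1,"ty":-1.8,"tz":8,"ax":0,"ay":0,"az":0},
    {"tx":-1,"ty":-1.8,"tz":15,"ax":0,"ay":0,"az":0},
    {"tx":-1,"ty":-1.8,"tz":21,"ax":0,"ay":0,"az":0},
    {"tx":-1,"ty":-1.8,"tz":26,"ax":0,"ay":0,"az":0},
    {"tx":-1,"ty":-1.8,"tz":30,"ax":0,"ay":0,"az":0},
    {"tx":-1,"ty":-1.8,"tz":33,"ax":0,"ay":0,"az":0},
    {"tx":-1,"ty":-1.8,"tz":33,"ax":0,"ay":0,"az":0},
    {"tx":-1,"ty":-1.8,"tz":33,"ax":0,"ay":0,"az":0}
  ]
}}

```text
time_s: 51.23
tcp_pos: [0.5697, -0.0646, 0.0337]
orientation: [0.749, 0.663, -0.0, -0.001]
wrist_force: [-5.6, 0.6, 10.4]
grip_width: 0.0109
gripper_force: 51.2
```

Run:
```python
from h import *
s=avg(3);print(s['tcp_pos'],s['gripper_force'],s['wrist_force'],s['wrist_torque'])
a=read_camera("side");g=cv2.cvtColor(a,cv2.COLOR_RGB2GRAY).astype(int)
for r in range(228,244,2): print(r,g[r,300:352])
```

```text
std [0. 0. 0.] t 51.3833
[ 0.5697 -0.0646  0.0337] 51.145445108413696 [-6.5508  1.1585  9.8988] [ 0.1736  0.9498 -0.0191]
228 [201 207 210 216 218 215 196 155 113  92  87  97 125 141 136 146 178 188
 187 189 191 188 187 186 187 186 186 181 172 171 160 137 120 127 161 180
 190 189 192 187 190 188 185 189 188 194 183 146 118 106 140 193]
230 [204 206 211 217 217 219 214 200 185 177 172 179 189 190 162 152 177 186
 191 189 189 187 187 189 188 184 186 186 191 202 195 166 136 142 169 185
 190 189 193 190 187 185 192 189 191 194 189 149 122 110 145 193]
232 [204 207 206 208 209 206 207 218 217 217 214 222 216 206 181 169 178 186
 190 189 188 189 188 189 186 187 186 184 194 201 192 160 134 139 174 189
 187 193 185 190 185 183 188 186 192 191 182 149 118 112 145 195]
234 [213 212 214 215 213 212 214 218 214 215 211 215 214 210 194 184 183 188
 185 186 190 188 185 186 185 188 185 184 195 208 208 198 170 162 180 189
 189 187 191 186 188 187 185 187 186 189 185 170 153 147 165 199]
236 [217 218 219 220 219 217 219 217 217 211 192 201 204 201 186 189 191 189
 183 185 190 189 188 188 186 187 192 192 201 213 219 213 193 179 177 190
 186 186 186 186 186 188 187 186 185 176 179 198 211 206 207 211]
238 [176 173 181 184 188 194 197 202 204 194 167 146 136 142 150 158 157 154
 154 152 153 154 156 156 158 166 179 186 179 181 193 196 190 171 169 178
 179 178 181 183 180 186 188 189 185 179 183 203 213 215 211 216]
240 [115 116 121 118 123 119 128 128 131 121 121 114 111 114 115 114 118 117
 122 120 112 108 106 106 109 119 127 139 130 119 126 143 162 149 135 127
 124 129 132 135 139 144 153 156 154 156 155 163 171 178 196 211]
242 [113 109 110 112 110 111 111 115 109 112 112 115 112 112 113 114 113 111
 113 111 112 109 109 108 110 108 112 112 111 112 110 113 119 120 114 109
 106 106 110 111 112 109 109 112 114 121 123 130 124 129 145 166]
```

Emit:
{"op": "servo_tool", "data": {
  "claw": 0.72,
  "rows": [
    {"tx":0,"ty":-0.5,"tz":-3,"ax":0,"ay":0,"az":0},
    {"tx":0,"ty":-0.5,"tz":-3,"ax":0,"ay":0,"az":0},
    {"tx":0,"ty":-0.5,"tz":-3,"ax":0,"ay":0,"az":0},
    {"tx":0,"ty":-0.5,"tz":-3,"ax":0,"ay":0,"az":0},
    {"tx":0,"ty":-0.5,"tz":-20,"ax":0,"ay":0,"az":0},
    {"tx":0,"ty":-0.5,"tz":-50,"ax":0,"ay":0,"az":0},
    {"tx":0,"ty":-0.5,"tz":-80,"ax":0,"ay":0,"az":0},
    {"tx":0,"ty":-0.5,"tz":-80,"ax":0,"ay":0,"az":0}
  ]
}}

```text
time_s: 52.1
tcp_pos: [0.5748, -0.0659, 0.1186]
orientation: [0.749, 0.663, 0.004, 0.004]
wrist_force: [2.1, -0.1, 0.1]
grip_width: 0.0238
gripper_force: 0.0
```

Run:
```python
from h import *
s=avg(2);print(s['tcp_pos'],s['grip_width'],s['joints'])
print(delta((.4372,.3061,.06),down(108.2),s))
b=read_camera("top")
for o in slats(b): print(o)
```

```text
std [0.001  0.0002 0.0012] t 52.2
[ 0.5723 -0.0653  0.115 ] 0.023590113745713244 [-0.2362  0.1983  1.8073  0.0012  1.1325 -0.1147]
(array([ 352.2, -179.6,   54.1]), array([ 0.006,  0.001, -0.44 ]))
(array([437.7, 306.4]), array([ 36. , 126.3]), np.float32(108.0))
```

Emit:
{"op": "servo_tool", "data": {
  "claw": 0.45,
  "rows": [
    {"tx":28,"ty":-14,"tz":0,"ax":0,"ay":0,"az":-0.04},
    {"tx":60,"ty":-31,"tz":0,"ax":0,"ay":0,"az":-0.08},
    {"tx":93,"ty":-48,"tz":0,"ax":0,"ay":0,"az":-0.12},
    {"tx":127,"ty":-65,"tz":0,"ax":0,"ay":0,"az":-0.16},
    {"tx":161,"ty":-82,"tz":0,"ax":0,"ay":0,"az":-0.2},
    {"tx":195,"ty":-99,"tz":0,"ax":0,"ay":0,"az":-0.24},
    {"tx":229,"ty":-117,"tz":5,"ax":0,"ay":0,"az":-0.28},
    {"tx":263,"ty":-134,"tz":10,"ax":0,"ay":0,"az":-0.32},
    {"tx":297,"ty":-152,"tz":25,"ax":0,"ay":0,"az":-0.36},
    {"tx":328,"ty":-168,"tz":40,"ax":0,"ay":0,"az":-0.4},
    {"tx":352,"ty":-180,"tz":52,"ax":0,"ay":0,"az":-0.44},
    {"tx":352,"ty":-180,"tz":54,"ax":0,"ay":0,"az":-0.44}
  ]
}}

```text
time_s: 53.25
tcp_pos: [0.4283, 0.3087, 0.0539]
orientation: [0.584, 0.812, -0.003, -0.003]
wrist_force: [-0.5, -0.4, -0.1]
grip_width: 0.0466
gripper_force: 0.0
```

Emit:
{"op": "servo_tool", "data": {
  "rows": [
    {"tx":0,"ty":0,"tz":0,"ax":0,"ay":0,"az":0},
    {"tx":0,"ty":0,"tz":0,"ax":0,"ay":0,"az":0},
    {"tx":0,"ty":0,"tz":0,"ax":0,"ay":0,"az":0}
  ]
}}

```text
time_s: 53.5
tcp_pos: [0.4342, 0.3056, 0.0583]
orientation: [0.587, 0.81, 0.0, -0.0]
wrist_force: [-0.2, -0.6, 0.6]
grip_width: 0.0471
gripper_force: 0.0
```

Run:
```python
from h import *
s=avg(4);print(s['tcp_pos'],s['grip_width'])
print(delta((.4374,.3061,-.016),down(108.2),s))
```

```text
std [0.0001 0.0001 0.0002] t 53.7
[0.4348 0.3058 0.059 ] 0.0473401849676506
(array([-0.6,  2.5, 75. ]), array([ 0.001, -0.001, -0.002]))
```

Emit:
{"op": "servo_tool", "data": {
  "rows": [
    {"tx":0,"ty":2.5,"tz":25,"ax":0,"ay":0,"az":0},
    {"tx":0,"ty":2.5,"tz":48,"ax":0,"ay":0,"az":0},
    {"tx":0,"ty":2.5,"tz":64,"ax":0,"ay":0,"az":0},
    {"tx":0,"ty":2.5,"tz":72,"ax":0,"ay":0,"az":0},
    {"tx":0,"ty":2.5,"tz":75,"ax":0,"ay":0,"az":0},
    {"tx":0,"ty":2.5,"tz":75,"ax":0,"ay":0,"az":0},
    {"tx":0,"ty":2.5,"tz":75,"ax":0,"ay":0,"az":0}
  ]
}}

```text
time_s: 54.28
tcp_pos: [0.4372, 0.3078, -0.0155]
orientation: [0.586, 0.81, 0.001, -0.0]
wrist_force: [0.2, 0.2, -0.0]
grip_width: 0.0469
gripper_force: 0.0
```

Emit:
{"op": "servo_tool", "data": {
  "claw": 1,
  "grip_force": 50,
  "rows": [
    {"tx":0,"ty":0,"tz":0,"ax":0,"ay":0,"az":0},
    {"tx":0,"ty":0,"tz":0,"ax":0,"ay":0,"az":0},
    {"tx":0,"ty":0,"tz":0,"ax":0,"ay":0,"az":0},
    {"tx":0,"ty":0,"tz":0,"ax":0,"ay":0,"az":0},
    {"tx":0,"ty":0,"tz":0,"ax":0,"ay":0,"az":0},
    {"tx":0,"ty":0,"tz":0,"ax":0,"ay":0,"az":0},
    {"tx":0,"ty":0,"tz":0,"ax":0,"ay":0,"az":0}
  ]
}}

```text
time_s: 54.87
tcp_pos: [0.4374, 0.3082, -0.0153]
orientation: [0.586, 0.81, 0.001, 0.0]
wrist_force: [0.2, 0.1, 5.5]
grip_width: 0.0111
gripper_force: 51.7
```

Run:
```python
from h import *
s=avg(2);print(s['tcp_pos'],s['grip_width'],s['gripper_force'],s['wrist_force'],s['wrist_torque'])
```

```text
std [0. 0. 0.] t 54.9667
[ 0.4374  0.3082 -0.0153] 0.010959312576776837 51.70080363750458 [-0.5924 -0.6798  5.9537] [-0.0669 -0.006  -0.042 ]
```

Emit:
{"op": "servo_tool", "data": {
  "rows": [
    {"tx":0,"ty":0,"tz":-10,"ax":0,"ay":0,"az":0},
    {"tx":0,"ty":0,"tz":-30,"ax":0,"ay":0,"az":0},
    {"tx":0,"ty":0,"tz":-65,"ax":0,"ay":0,"az":0},
    {"tx":0,"ty":0,"tz":-100,"ax":0,"ay":0,"az":0},
    {"tx":0,"ty":0,"tz":-130,"ax":0,"ay":0,"az":0},
    {"tx":0,"ty":0,"tz":-130,"ax":0,"ay":0,"az":0},
    {"tx":0,"ty":0,"tz":-130,"ax":0,"ay":0,"az":0}
  ]
}}

```text
time_s: 55.55
tcp_pos: [0.4376, 0.3082, 0.1161]
orientation: [0.586, 0.81, 0.003, 0.001]
wrist_force: [-0.5, -0.4, -1.0]
grip_width: 0.0109
gripper_force: 50.8
```

Run:
```python
from h import *
s=avg(3);print(s['tcp_pos'],s['grip_width'],s['gripper_force'],s['wrist_force'])
print(delta((.5295,-.0592,.11),down(83),s))
```

```text
std [0.0007 0.0003 0.001 ] t 55.7
[0.435  0.3067 0.1125] 0.010851446185013835 50.80503523349762 [-0.7491 -0.3756 -1.1131]
(array([-377.1,  -24.7,    2.3]), array([-0.002, -0.   ,  0.44 ]))
```

Emit:
{"op": "servo_tool", "data": {
  "rows": [
    {"tx":-25,"ty":-2,"tz":0,"ax":0,"ay":0,"az":0.03},
    {"tx":-58,"ty":-4,"tz":0,"ax":0,"ay":0,"az":0.07},
    {"tx":-94,"ty":-6,"tz":0,"ax":0,"ay":0,"az":0.11},
    {"tx":-131,"ty":-9,"tz":0,"ax":0,"ay":0,"az":0.15},
    {"tx":-168,"ty":-11,"tz":0,"ax":0,"ay":0,"az":0.2},
    {"tx":-205,"ty":-14,"tz":0,"ax":0,"ay":0,"az":0.25},
    {"tx":-243,"ty":-16,"tz":0,"ax":0,"ay":0,"az":0.3},
    {"tx":-281,"ty":-19,"tz":0,"ax":0,"ay":0,"az":0.35},
    {"tx":-319,"ty":-21,"tz":0,"ax":0,"ay":0,"az":0.4},
    {"tx":-353,"ty":-23,"tz":2,"ax":0,"ay":0,"az":0.44},
    {"tx":-377,"ty":-25,"tz":2,"ax":0,"ay":0,"az":0.44},
    {"tx":-377,"ty":-25,"tz":2,"ax":0,"ay":0,"az":0.44}
  ]
}}

```text
time_s: 56.7
tcp_pos: [0.5298, -0.0628, 0.1089]
orientation: [0.75, 0.661, -0.001, -0.001]
wrist_force: [-0.5, 0.0, -0.2]
grip_width: 0.0111
gripper_force: 50.7
```

Emit:
{"op": "servo_tool", "data": {
  "rows": [
    {"tx":0,"ty":0,"tz":5,"ax":0,"ay":0,"az":0},
    {"tx":0,"ty":0,"tz":20,"ax":0,"ay":0,"az":0},
    {"tx":0,"ty":0,"tz":36,"ax":0,"ay":0,"az":0},
    {"tx":0,"ty":0,"tz":46,"ax":0,"ay":0,"az":0},
    {"tx":0,"ty":0,"tz":46,"ax":0,"ay":0,"az":0},
    {"tx":0,"ty":0,"tz":46,"ax":0,"ay":0,"az":0}
  ]
}}

```text
time_s: 57.2
tcp_pos: [0.5286, -0.0572, 0.0634]
orientation: [0.748, 0.663, -0.001, -0.002]
wrist_force: [-0.6, -0.7, -0.2]
grip_width: 0.0105
gripper_force: 50.8
```

Run:
```python
from h import *
s=avg(4);print(s['tcp_pos'],s['gripper_force'],s['wrist_force'],s['wrist_torque'])
print(delta((.529,-.059,.0335),down(83),s))
```

```text
std [0.0005 0.0003 0.0006] t 57.4
[ 0.5307 -0.0581  0.0655] 50.768229961395264 [ 0.4724 -0.2644 -1.8892] [-0.0256  0.0271  0.0273]
(array([-1.2, -1.6, 32. ]), array([ 0.   , -0.001,  0.001]))
```

Emit:
{"op": "servo_tool", "data": {
  "rows": [
    {"tx":-1,"ty":-1.8,"tz":8,"ax":0,"ay":0,"az":0},
    {"tx":-1,"ty":-1.8,"tz":15,"ax":0,"ay":0,"az":0},
    {"tx":-1,"ty":-1.8,"tz":21,"ax":0,"ay":0,"az":0},
    {"tx":-1,"ty":-1.8,"tz":26,"ax":0,"ay":0,"az":0},
    {"tx":-1,"ty":-1.8,"tz":30,"ax":0,"ay":0,"az":0},
    {"tx":-1,"ty":-1.8,"tz":33,"ax":0,"ay":0,"az":0},
    {"tx":-1,"ty":-1.8,"tz":33,"ax":0,"ay":0,"az":0},
    {"tx":-1,"ty":-1.8,"tz":33,"ax":0,"ay":0,"az":0}
  ]
}}

```text
time_s: 58.07
tcp_pos: [0.5281, -0.0592, 0.0327]
orientation: [0.749, 0.663, -0.0, -0.001]
wrist_force: [-3.4, 0.7, 5.6]
grip_width: 0.0106
gripper_force: 51.6
```

Run:
```python
from h import *
s=avg(3);print(s['tcp_pos'],s['gripper_force'],s['wrist_force'],s['wrist_torque'])
```

```text
std [0. 0. 0.] t 58.2167
[ 0.5281 -0.0592  0.0327] 51.63940787315369 [-3.6651  0.8866  4.9524] [ 0.1037  0.5005 -0.0325]
```

Landed at the predicted height (−0.0153 + 0.048 = 0.0327). Release, retreat clear, and take the last look.

Emit:
{"op": "servo_tool", "data": {
  "claw": 0.72,
  "rows": [
    {"tx":0,"ty":-0.5,"tz":-2,"ax":0,"ay":0,"az":0},
    {"tx":0,"ty":-0.5,"tz":-2,"ax":0,"ay":0,"az":0},
    {"tx":0,"ty":-0.5,"tz":-2,"ax":0,"ay":0,"az":0},
    {"tx":0,"ty":-0.5,"tz":-2,"ax":0,"ay":0,"az":0},
    {"tx":0,"ty":-0.5,"tz":-20,"ax":0,"ay":0,"az":0},
    {"tx":0,"ty":-0.5,"tz":-50,"ax":0,"ay":0,"az":0},
    {"tx":0,"ty":-0.5,"tz":-85,"ax":0,"ay":0,"az":0},
    {"tx":10,"ty":-35,"tz":-110,"ax":0,"ay":0,"az":0},
    {"tx":20,"ty":-70,"tz":-120,"ax":0,"ay":0,"az":0},
    {"tx":30,"ty":-105,"tz":-120,"ax":0,"ay":0,"az":0},
    {"tx":30,"ty":-130,"tz":-120,"ax":0,"ay":0,"az":0},
    {"tx":30,"ty":-130,"tz":-120,"ax":0,"ay":0,"az":0}
  ]
}}

```text
time_s: 59.22
tcp_pos: [0.3981, -0.0123, 0.1508]
orientation: [0.749, 0.663, -0.001, -0.002]
wrist_force: [0.7, 0.0, -0.3]
grip_width: 0.0238
gripper_force: 0.0
```

Run:
```python
from h import *
s=avg(3);print(s['tcp_pos'])
a=read_camera("side");b=read_camera("top")
crop(a,280,170,390,345,3.4,"/tmp/a.png");crop(b,285,155,445,260,2.6,"/tmp/b.png")
A,B=cv2.imread("/tmp/a.png"),cv2.imread("/tmp/b.png");o=np.zeros((A.shape[0],A.shape[1]+B.shape[1],3),np.uint8);o[:,:A.shape[1]]=A;o[:B.shape[0],A.shape[1]:]=B
cv2.imwrite("pics/fin.png",o[:600,:800]);print(o.shape)
brass("top",b,(380,165,480,225))
```

```text
std [0.0012 0.0004 0.0004] t 59.3667
[ 0.4025 -0.0136  0.1521]
(595, 790, 3)
```

View pics/fin.png

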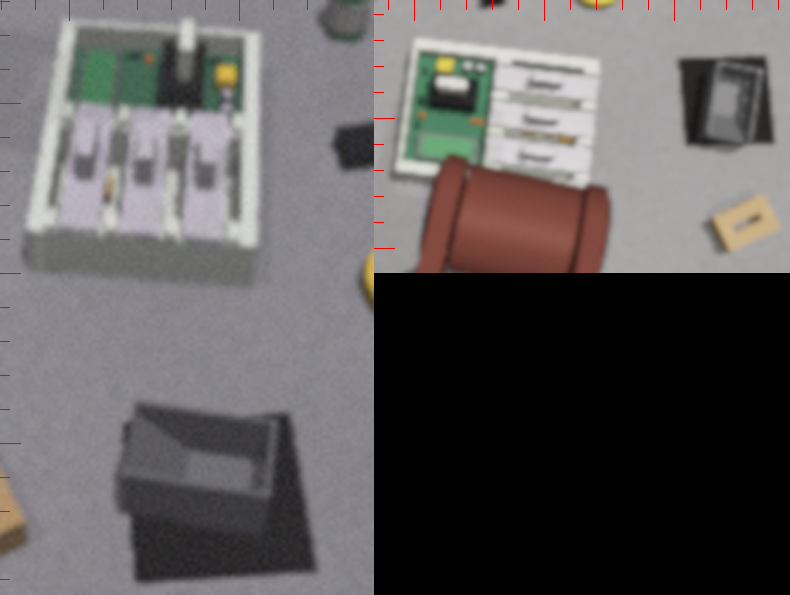

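Run:
```python
from h import *
f=lambda p:(np.array(p,float)-[374,0])/2.6+[284.5,154.5]
print("back",onz("top",f([(717,60),(763,66)]),.053),"lip",onz("top",f([(743,150),(700,142)]),.04))
S=lambda p:np.array(p)/3.4+[279.5,169.5]
print("side rim",onz("side",S([(118,472),(268,497),(277,418),(137,403)]),.053).mean(0))
m=onz("side",S([(122,425),(137,580),(315,570)]),.003);print(m,(m[0]+m[2])/2)
```

```text
back [[ 0.6414 -0.2713  0.053 ]
 [ 0.6345 -0.325   0.053 ]] lip [[ 0.537  -0.2999  0.04  ]
 [ 0.5461 -0.2502  0.04  ]]
side rim [ 0.5934 -0.2901  0.053 ]
[[ 0.5488 -0.2442  0.003 ]
 [ 0.5546 -0.3498  0.003 ]
 [ 0.6614 -0.3467  0.003 ]] [ 0.6051 -0.2955  0.003 ]
```

```bash
python3 -c "
from station import *
print(hand_in())"
```

```text
the job is handed in; nothing more can be done
None
```

The job is done and handed in at about 59 s of robot time: all six terminals are in the well, the cup is empty and upright within about 4 mm of the mat's centre, the key is fully home in the slot, and all three slats lie flat in seats of their own, rib up.

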